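# Index a shower head in its strap clamp and stamp it

## Robot

A 6-joint arm with a two-finger parallel gripper is mounted at the origin on the work surface. World frame = base frame: x ahead of the robot, y to its left, z up, the work surface at z = 0. Lengths are in m, angles in rad, forces in N, time in s.
With the tool pointing down it reaches from about 0.25 to 0.725 m from the base axis. Payload 4 kg.
Tool frame: the origin (TCP) lies on the centre line of the jaws, within the pads' length; the fingertips stand 17 mm ahead of it and the grasp point (between the pads) lies 2 mm behind it; z points along the fingers, y is the line along which they close (so a half turn about z gives the same grasp; the last joint's range is limited). The gripper opens to 85 mm and grips with 20 to 120 N. Pads are 22 mm wide; open, the fingers measure 114 mm over their backs; the gripper's body (76 mm by 85 mm) begins 54 mm behind the grasp point. The pads swing forward as they close: fully open they stand 13 mm farther back than shut.
Start: joints at [1.256, 0.241, 0.005, 1.335, 0, 1.571], TCP at [0.155, 0.475, 0.248] pointing down, gripper open.
Joint ranges: [-2.72, 2.72], [-1.05, 1.87], [-1.09, 1.28], [-1.99, 2.15], [-1.42, 1.44], [-3.14, 3.14]. Speed limits (rad/s): [2.79, 2.79, 3.14, 3.14, 3.14, 3.14].

## Interface

Orientations are given as a unit quaternion [x, y, z, w].
In Python, from workcell import bot, camera, get_calibration gives the robot as it stands.
- The arm moves only by the tool apply_moves, never from a script. Its argument "steps" is a list of rows, each a list of 3 entries, a list of its own where there are three numbers: the shift along the tool's x, y, z as a fraction of full scale, then the turn, a rotation vector about the tool's x, y, z as a fraction of full scale, then the opening, from 0 (shut) to 1 (fully open). A call has exactly 8 rows; each row shifts and turns the commanded pose from where the row before left it, along the tool's axes as they then stand; what a row does not reach is not made up. Full scale, the value 1, is 20 cm for a shift and pi rad for a turn. A row lasts 1/12 s, in which the tool goes at most 41.7 mm and 7.16 degrees, less where a joint would pass 70% of its speed; a pose out of reach is approached as far as the arm can. A call with a number of a shift or a turn outside -1 to 1 is refused whole. A call with a gripper value outside its range is refused whole. The fingers move at their own pace and stop on an object; the grip force is fixed at half the most. Time passes only in rows, so rows that do not move let the fingers close, or fill a call up. It gives the time, the measured TCP pose, the force, the opening and the grip force at its end, in the units of the state.
- bot.get_obs(): the state, without advancing time (a new reading comes with each control period).
- camera(name): name is "scene" or "side" or "wrist"; returns (picture, depth): 384x512x3 uint8, red, green, blue; 384x512 float32, m along the optical axis (not along the pixel's ray), 0 where there is no reading.
- get_calibration(name): a dict with "fov_y" (degrees; the focal length in pixels is half the picture's height over the tangent of half this angle, whatever the lens; pixels are square), "cx", "cy" (the principal point, pixels), "rvec" (rotation vector, rad) and "tvec" (3), from world to camera coordinates, as OpenCV has them. Camera axes: x right, y down, z forward; pixel columns grow to the right and rows downward; lengths in m; the calibration is good to about 2 mm. A picture is of the moment at which its call begins: read the wrist's pose just before it. get_calibration takes no time and is no camera call; for the wrist camera it gives the pose at the moment of the call.
- bot.job_done(): hands the job in; it is judged then, once.
The state is a dict: "clock": time; "joint_pos": joint angles; "joint_vel": joint speeds; "tau": joint torques, N m; "eef_pos": TCP position; "tool_rot": TCP orientation; "ft_force": force on the tool from outside, world axes, zero at the start; "ft_torque": the same for the moment, N m; "grip_width": finger opening in m; "grasp_force": force on a finger pad.
Only numpy, scipy, OpenCV 4.12 (cv2) and the standard library are available. Lean on these libraries where they do the work, as an engineer would, in place of code of your own. Each camera call takes 0.05 s, during which the arm holds its last target. There are 200 camera calls.

## Task

Ease the red clamp knob off by about a quarter turn (never more than a third of a turn), turn the chrome shower head in its nest, without lifting it out, until its blue mark points at the green stud, and screw the clamp tight again as it was. Then take the orange hand stamp, press its face squarely and firmly but gently onto the blue mark without sliding, lift it straight off and stand it back upright on its black rubber rest. Leave the other things on the bench where they are.

Things in the scene. Friction and masses are not known exactly. Their poses are not given: they have to be found in the camera images.
- fixture: Aluminium marking fixture, fixed to the bench: plate 222 x 176 x 12 mm, reaching from -135 to +87 mm along its x and +-88 mm along its y. Origin on the bench under the centre of the nest (z up), where the shower head lies on the plate (12 mm up) between three 8 mm high lugs, 1.5 mm clear of its rim. The strap clamp stands on its -x side: its screw axis is vertical at x -92, y 0 mm.
- clamp_knob (a joint): Angle of the red clamp knob about its vertical screw axis, rad, counter-clockwise from above positive. Starts tight at -0.9 to -0.6. At 0 the strap just touches the head; above 0.1 it is free and lifts 1 mm per rad. Clockwise tightens: about 12 N more per 0.1 rad below 0; -0.6 and below is tight, stop at -1.6. It stays where it is left; turning takes 0.2 to 0.3 N m.
- knob_grip (a point): Point on the screw axis, 82 mm above the bench, in the middle of the red grip bar of the knob: 52 mm long, 14 mm thick, 67 to 96 mm above the bench. The point turns with the knob; its y axis runs along the bar and its x axis across it (the 14 mm).
- strap: Yellow clamp strap, bar 98 x 28 x 12 mm along the fixture's x, underside 26 mm above the bench, on the -x side of the shower head; its end presses down on the head's disc, 34 to 55 mm from the centre of the head. Origin under its middle. Fingers over the disc must stay above 42 mm here.
- head: Chrome shower head lying face down in the nest, neck up, 0.35 kg: disc 110 mm across and 14 mm thick, neck in the middle. Origin at the centre of its underside (12 mm above the bench), z up, x towards its blue mark. The neck is 27 mm across from 34 to 72 mm above the origin (grip it there), 32 mm or more across below that.
- field (a point): Centre of the round blue mark, 25 mm across, on the upper face of the disc, 40 mm from the head's axis and 14 mm above its origin (26 mm above the bench in the nest).
- green_stud: Green domed index stud, 16 mm across and 14 mm high, fixed on the fixture plate 74 mm from the centre of the nest; origin at its foot. It stands 63 degrees to one or the other side of the fixture's +x direction; a black stud alike stands on the other side.
- stamp: Hand stamp standing upright on its rest, 0.16 kg, 88 mm high, origin at the centre of its underside, z up. Brass face 22 mm across, dark collar 28 mm across from 12 to 24 mm up, orange round handle 22 mm across from 24 to 80 mm, cap 25 mm across on top. Round, so it may be gripped from any side.
- stamp_face (a point): Centre of the flat stamping face, at the stamp's origin.
- rest: Black rubber disc, 68 mm across and 8 mm thick, fixed on the bench left or right of the fixture; origin at the centre of its underside.
- bottle: White bottle, 48 mm across, 130 mm high, to be left alone; origin at the centre of its base. It stands on the side where the rest is not.
- spare_a: Another chrome shower head of the same shape without a mark, 110 mm across, 72 mm high, to be left alone; origin at the centre of its underside.
- spare_b: As spare_a.
- coupling: Brass ring 38 mm across, 22 mm high, to be left alone.
- wrench: Wrench lying on the bench, to be left alone.
- cup: Grey cup, 70 mm across, 60 mm high, to be left alone.
- seal_ring: Black seal ring, 48 mm across, 10 mm high, to be left alone.
- can: Blue can, 52 mm across, 110 mm high, behind the fixture, to be left alone; origin at the centre of its base.
Things that resemble listed ones, but are neither listed nor needed, are in the scene too. What is shaped like the head but purple or turquoise is not meant. What is meant by the stamp is not pink, and is the larger of those in its own colour.

How it is judged:
On the way, in this order (a step that is already met when the one before it is completed fails the run):
1. the clamp is backed off, so that the strap no longer presses on the shower head (value of joint clamp_knob above 0.08 rad and contact force between strap and head below 0.5 N and horizontal distance between head and fixture below 0.006 m and z of head in the frame of fixture below 0.015 m), for 0.2 s.
2. the blue mark points at the green stud, with the clamp still slack (y of green_stud in the frame of head between -0.009 and 0.009 m and x of green_stud in the frame of head above 0.03 m and horizontal distance between head and fixture below 0.006 m and z of head in the frame of fixture below 0.015 m and contact force between strap and head below 2 N), for 0.2 s.
3. the clamp is tight again on the shower head, still aligned (y of green_stud in the frame of head between -0.009 and 0.009 m and x of green_stud in the frame of head above 0.03 m and horizontal distance between head and fixture below 0.006 m and z of head in the frame of fixture below 0.015 m and contact force between strap and head above 40 N), for 0.2 s.
4. the stamp is pressed squarely on the blue mark of the clamped head (all of step 3 and contact force between stamp and head above 3 N and angle between stamp's own z axis and vertical below 0.12 rad and horizontal distance between stamp_face and field below 0.007 m), for 0.3 s.
At the end, for the whole second after the job is handed in: The shower head is seated in its nest (within 6 mm of centre, not lifted) with its mark line passing within 9 mm of the green stud, the strap presses on it with more than 40 N, and the stamp stands upright and still on its rest, within 20 mm of its centre (all of step 3 and horizontal distance between stamp and rest below 0.02 m and angle between stamp's own z axis and vertical below 0.1 rad and contact force between stamp and rest above 0.5 N and linear speed of each of stamp, head below 0.02 m/s); the robot touches nothing.
It fails at once if the clamp was backed off by more than a third of a turn (joint past 1.55) (value of joint clamp_knob above 1.55 rad).
It fails at once if the shower head was lifted out of its nest (more than 8 mm) (z of head in the frame of fixture above 0.02 m).
It fails at once if the stamp touched or slid on the head more than 12 mm from the centre of the blue mark (contact force between stamp and head above 1 N and horizontal distance between stamp_face and field above 0.012 m).
It fails at once if the stamp was pressed with more than 45 N (contact force between stamp and head above 45 N).
It fails at once if another thing on the bench was moved more than 30 mm (distance of any of bottle, spare_a, spare_b, coupling, wrench, cup, seal_ring, can from where it was at the start of the episode above 0.03 m).
It also fails if it takes over 72 s, if anything falls off the work surface, if the arm or the gripper's body presses on something with over 40 N, if the wrist force passes 120 N, or if a joint passes its speed limit or range.

## Working session

There is one attempt and no reset: what is moved stays moved. The work goes in short steps, Python scripts to look and compute and a tool call to move; the robot and the scene stay as the last step left them, time stands still between calls to the robot, and variables do not carry over. Pictures are saved under pics/ and viewed, at most 11 in all, crops included, and the job is handed in when it is done.

Besides the shell and the picture viewer there is one more tool, called as name([rows], argument=value, ...), one row to a line, values as JSON. apply_moves: Moves the arm, as the interface text tells. Its arguments: {"type":"object","properties":{"steps":{"type":"array"}},"required":["steps"]}

```bash
ls; mkdir -p pics; cat > h.py <<'E'
import numpy as np, cv2
from workcell import bot, camera, get_calibration
from scipy.spatial.transform import Rotation as R
def cal(n):
    c=get_calibration(n); f=192/np.tan(np.radians(c['fov_y'])/2)
    return f,c['cx'],c['cy'],R.from_rotvec(np.array(c['rvec']).ravel()).as_matrix(),np.array(c['tvec']).ravel(),c
def ray(n,u,v,z,C=None):
    f,cx,cy,M,t,_=C or cal(n)
    o=-M.T@t; d=M.T@np.array([(u-cx)/f,(v-cy)/f,1]); return o+d*(z-o[2])/d[2]
def cloud(n,dep,C=None):
    f,cx,cy,M,t,_=C or cal(n)
    v,u=np.mgrid[:384,:512]; P=np.stack([(u-cx)/f*dep,(v-cy)/f*dep,dep],-1)
    return (P-t)@M
def save(n,im): cv2.imwrite('pics/'+n,im[...,::-1])
E
python3 - <<'E'
from h import *
ims=[]
for n in ("scene","side","wrist"):
    C=cal(n); im,d=camera(n); np.savez(n+'0.npz',im=im,d=d); save(n+'0.png',im); print(n,C[5])
    ims.append(im)
o=bot.get_obs(); print(o)
E
```

```text
pics
scene {'fov_y': 51.77146809461172, 'cx': 257.2040445879997, 'cy': 189.26830502555183, 'rvec': array([ 2.18571134,  1.27411831, -0.45764225]), 'tvec': array([-0.25711193, -0.33284264,  1.54141468])}
side {'fov_y': 57.699597461260005, 'cx': 254.6968168323555, 'cy': 185.45705678603412, 'rvec': array([ 0.74042524, -2.47404465,  1.29871549]), 'tvec': array([0.45284134, 0.24629054, 0.86376681])}
wrist {'fov_y': 61.54576434208737, 'cx': 254.1245189728991, 'cy': 195.56062730091287, 'rvec': array([-2.3248542 , -1.68849686, -0.26616597]), 'tvec': array([-0.49918379, -0.04197773,  0.38100048])}
{'clock': 0.15, 'joint_pos': array([1.25597082e+00, 2.41209768e-01, 4.05766334e-03, 1.33519168e+00,
       3.09517255e-06, 1.57079844e+00]), 'joint_vel': array([-0.00012444, -0.00218736,  0.00345696,  0.000628  ,  0.00116868,
        0.00127993]), 'tau': array([-6.60120932e-04, -3.72634864e+01,  2.52638537e+01,  1.23346358e-02,
       -2.98404842e-06,  3.38351960e-06]), 'eef_pos': array([0.15468896, 0.47500945, 0.24764165]), 'tool_rot': array([ 1.56764474e-01,  9.87635713e-01, -7.63920092e-04, -1.22820067e-04]), 'ft_force': array([ 0.46581163, -0.50264153, -0.20731433]), 'ft_torque': array([-0.00631765,  0.03448009, -0.03001514]), 'grasp_force': 0.0, 'grip_width': 0.08542786569951454}
```

View pics/scene0.png

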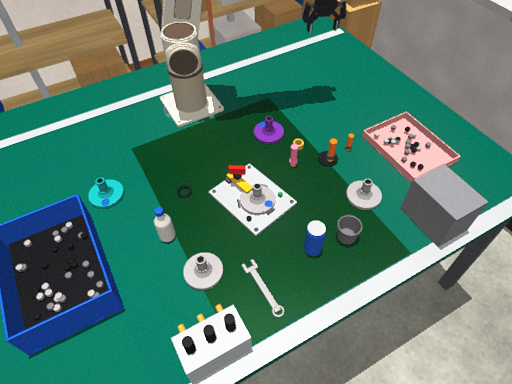

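View pics/side0.png

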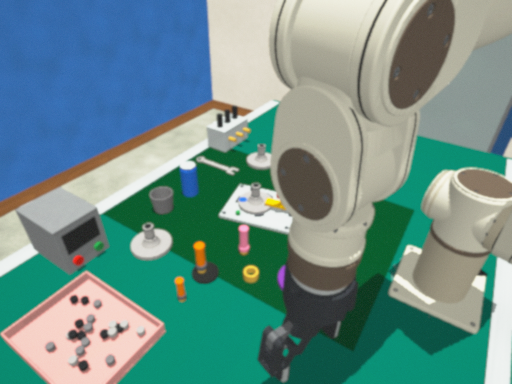

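The scene view shows the fixture around (252,198): red knob (237,170), yellow strap (240,183), blue mark (268,204), green stud (280,195), black stud (248,219). Orange candidates are (332,150), on the black disc and larger, and (350,141), which is smaller. Pink (293,155) isn't the stamp. The one at (332,150) is larger and stands on the rest, so it fits.

```bash
python3 - <<'E'
from h import *
z=np.load('scene0.npz'); im,d=z['im'],z['d']; P=cloud('scene',d)
hsv=cv2.cvtColor(im,cv2.COLOR_RGB2HSV)
def m(lo,hi,box):
    k=cv2.inRange(hsv,np.array(lo),np.array(hi)); b=np.zeros_like(k); x0,y0,x1,y1=box; b[y0:y1,x0:x1]=k[y0:y1,x0:x1]; return b
def rep(nm,k):
    v,u=np.nonzero(k); q=P[v,u]; print(nm,len(u),u.mean().round(1),v.mean().round(1),np.median(q,0).round(4),q.min(0).round(3),q.max(0).round(3))
rep('red',m((0,150,60),(6,255,255),(215,155,260,185)))
rep('yel',m((20,150,80),(32,255,255),(215,165,260,200)))
rep('blue',m((100,150,60),(125,255,255),(255,190,285,215)))
rep('green',m((45,120,60),(80,255,255),(272,185,290,203)))
rep('orange',m((5,150,80),(18,255,255),(320,130,342,165)))
rep('orange2',m((5,150,80),(18,255,255),(343,130,360,155)))
rep('rest',m((0,0,0),(180,255,45),(315,145,342,168)))
w=im[120:230,200:370]; save('crop1.png',cv2.resize(w,None,fx=4.7,fy=4.7,interpolation=cv2.INTER_CUBIC))
for n,u,v,h in (('neck',257,185,.084),('bottle',165,232,.07),('spare',364,188,.08),('cup',349,230,.06),('can',316,228,.11),('purple',268,125,.07)): print(n,ray('scene',u,v,h).round(3))
E
```

```text
red 142 236.5 169.2 [ 0.4595 -0.0324  0.0878] [ 0.362 -0.056 -0.005] [0.478 0.013 0.097]
yel 180 240.0 182.9 [ 0.4767 -0.0331  0.0363] [ 0.387 -0.363 -0.004] [ 1.194 -0.007  0.998]
blue 33 268.1 203.2 [0.5803 0.0074 0.0257] [ 0.569 -0.002  0.022] [0.591 0.018 0.029]
green 79 284.2 189.0 [ 5.41e-01  9.39e-02 -1.00e-04] [ 0.516 -0.363 -0.005] [1.194 0.113 0.998]
orange 111 332.0 147.1 [0.5179 0.2838 0.0726] [ 0.426 -0.363 -0.003] [1.194 0.367 0.998]
orange2 61 349.9 140.0 [0.5026 0.3727 0.0478] [0.441 0.368 0.   ] [0.51  0.427 0.068]
rest 143 326.0 160.1 [0.5118 0.2744 0.0059] [ 0.471 -0.363 -0.003] [1.194 0.32  0.998]
neck [ 0.543 -0.009  0.084]
bottle [ 0.552 -0.306  0.07 ]
spare [0.707 0.261 0.08 ]
cup [0.794 0.144 0.06 ]
can [0.767 0.045 0.11 ]
purple [0.32  0.159 0.07 ]
```

View pics/crop1.png

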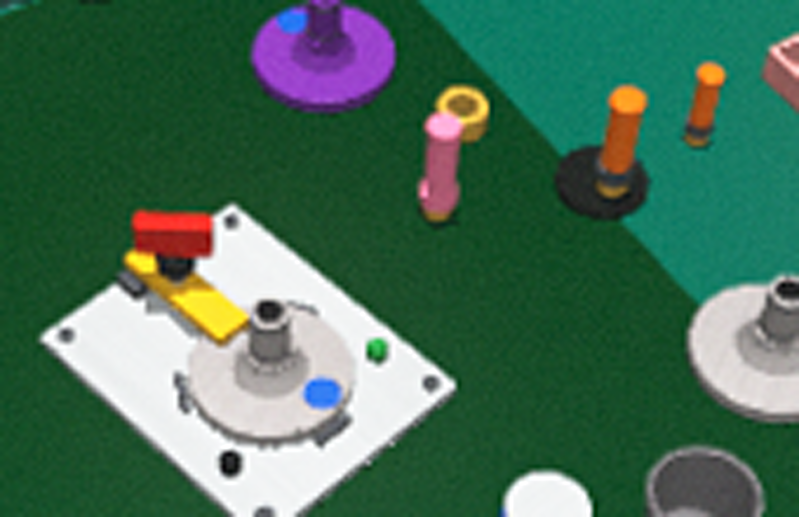

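Confirmed: the stamp at (332,150) is the larger orange one, on the black rest. The fixture has the green stud at crop (377,349) and the mark at (322,393). Next I'll move the wrist camera above the fixture.

```bash
cat >> h.py <<'E'
def plan(p,yaw=None,rows=8):
    """shift first (old axes), then turn; yaw = world angle of tool y axis (deg), tool kept vertical"""
    o=bot.get_obs(); Q=R.from_quat(o['tool_rot']).as_matrix(); print('now',o['eef_pos'].round(4),'yaw',np.degrees(np.arctan2(Q[1,1],Q[0,1])).round(2),'grip',round(o['grip_width'],4),'t',o['clock'],'F',o['ft_force'].round(1))
    s=Q.T@(np.array(p)-o['eef_pos'])/.2; print('shift total',s.round(4),'per row',(s/rows).round(4))
    if yaw is None: return
    a=np.radians(yaw); y=np.array([np.cos(a),np.sin(a),0]); zz=np.array([0,0,-1.]); T=np.stack([np.cross(y,zz),y,zz],1)
    r=R.from_matrix(Q.T@T).as_rotvec()/np.pi; print('turn total',r.round(4),'per row',(r/rows).round(4))
E
python3 - <<'E'
from h import *
f,cx,cy,M,t,_=cal('wrist'); o=bot.get_obs(); c=-M.T@t; Q=R.from_quat(o['tool_rot']).as_matrix()
print('cam in tool',Q.T@(c-o['eef_pos']), 'axis in tool',Q.T@M.T[:,2], 'right',Q.T@M.T[:,0])
plan([.50,-.02,.26],90)
E
```

```text
cam in tool [ 0.07827456  0.00020037 -0.12673181] axis in tool [-3.10173251e-01 -1.13705744e-04  9.50680042e-01] right [1.69727384e-05 9.99999992e-01 1.25142243e-04]
now [0.1547 0.475  0.2476] yaw 71.96 grip 0.0854 t 0.15 F [ 0.5 -0.5 -0.2]
shift total [-2.4081 -1.8189 -0.059 ] per row [-0.301  -0.2274 -0.0074]
turn total [-5.000e-04 -1.000e-04 -1.002e-01] per row [-0.0001 -0.     -0.0125]
```

apply_moves([
  [[-0.136,-0.1185,0.008],[0,0,0],1],
  [[-0.136,-0.1185,0.008],[0,0,0],1],
  [[-0.136,-0.1185,0.008],[0,0,0],1],
  [[-0.136,-0.1185,0.008],[0,0,0],1],
  [[-0.136,-0.1185,0.008],[0,0,0],1],
  [[-0.136,-0.1185,0.008],[0,0,0],1],
  [[-0.136,-0.1185,0.008],[0,0,0],1],
  [[-0.136,-0.1185,0.008],[0,0,0],1],
])

```text
clock: 0.82
eef_pos: [0.3033, 0.2261, 0.2354]
tool_rot: [0.156, 0.988, -0.0, 0.0]
ft_force: [1.5, 0.8, 0.8]
grip_width: 0.0852
grasp_force: 0.0
```

apply_moves([
  [[-0.136,-0.1185,0.008],[0,0,0],1],
  [[-0.136,-0.1185,0.008],[0,0,0],1],
  [[-0.136,-0.1185,0.008],[0,0,0],1],
  [[-0.136,-0.1185,0.008],[0,0,0],1],
  [[-0.136,-0.1185,0.008],[0,0,0],1],
  [[-0.136,-0.1185,0.008],[0,0,0],1],
  [[-0.136,-0.1185,0.008],[0,0,0],1],
  [[-0.136,-0.1185,0.008],[0,0,0],1],
])

```text
clock: 1.48
eef_pos: [0.4516, -0.0217, 0.2225]
tool_rot: [0.157, 0.988, 0.0, -0.0]
ft_force: [1.2, 0.2, -0.2]
grip_width: 0.0856
grasp_force: 0.0
```

apply_moves([
  [[0,0,0],[0,0,-0.02],1],
  [[0,0,0],[0,0,-0.02],1],
  [[0,0,0],[0,0,-0.02],1],
  [[0,0,0],[0,0,-0.02],1],
  [[0,0,0],[0,0,-0.02],1],
  [[0,0,0],[0,0,0],1],
  [[0,0,0],[0,0,0],1],
  [[0,0,0],[0,0,0],1],
])

```text
clock: 2.15
eef_pos: [0.4511, -0.0198, 0.2226]
tool_rot: [0.001, 1.0, -0.0, -0.0]
ft_force: [-1.0, 0.1, -1.1]
grip_width: 0.0852
grasp_force: 0.0
```

```bash
python3 - <<'E'
from h import *
plan([.45,-.02,.22],90)
C=cal('wrist'); im,d=camera('wrist'); np.savez('w1.npz',im=im,d=d,M=C[3],t=C[4]); save('w1.png',im)
P=cloud('wrist',d,C)
hsv=cv2.cvtColor(im,cv2.COLOR_RGB2HSV)
for nm,lo,hi in (('red',(0,150,50),(6,255,255)),('yel',(20,150,80),(32,255,255)),('blue',(100,150,60),(125,255,255)),('green',(50,170,60),(72,255,255))):
    k=cv2.inRange(hsv,np.array(lo),np.array(hi)); n,l,s,c=cv2.connectedComponentsWithStats(k)
    for i in range(1,n):
        if s[i,4]>60:
            q=P[l==i]; print(nm,s[i],c[i].round(1),np.median(q,0).round(4),q[:,2].max().round(3))
E
```

```text
now [ 0.4511 -0.0198  0.2226] yaw 89.9 grip 0.0852 t 2.15 F [-1.   0.1 -1.1]
shift total [ 0.0055 -0.0008  0.0129] per row [ 0.0007 -0.0001  0.0016]
turn total [-0.     -0.0001 -0.0006] per row [-0.     -0.     -0.0001]
red [ 211  168   56   48 1188] [239.1 191.7] [ 0.4526 -0.0325  0.0965] 0.349
yel [ 478  100   34   40 1023] [496.  119.3] [0.4015 0.221  0.0169] 0.349
yel [218 135  40  54 989] [236.3 154.7] [ 0.4317 -0.0375  0.0384] 0.349
yel [236 204  31  28 460] [249.7 219.8] [ 0.501  -0.0255  0.0386] 0.349
blue [276 272  13  18 160] [281.5 280.7] [0.5801 0.0106 0.0279] 0.349
green [319 258  11  11  96] [323.8 262.9] [0.559  0.0588 0.0253] 0.349
```

View pics/w1.png

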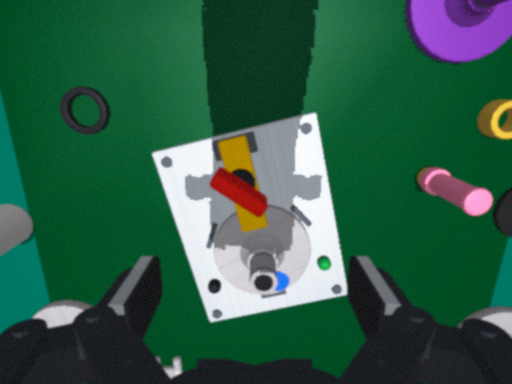

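Wrist view: red bar (239,192), strap (243,180), neck top (263,282), blue mark (281,281), green stud (324,263), and plate corners near (153,153), (315,113), (347,295), (211,322).

```bash
python3 - <<'E'
from h import *
z=np.load('w1.npz'); im,d=z['im'],z['d']; f,cx,cy,_,_,_=cal('wrist'); C=(f,cx,cy,z['M'],z['t'],None); P=cloud('wrist',d,C)
hsv=cv2.cvtColor(im,cv2.COLOR_RGB2HSV)
# plate: near-grey points at z 12 mm
h=P[...,2]; x,y=P[...,0],P[...,1]
k=((hsv[...,1]<60)&(hsv[...,2]>60)&(abs(h-.012)<.006)&(x>.35)&(x<.66)&(abs(y)<.16)).astype(np.uint8)
k=cv2.morphologyEx(k,cv2.MORPH_OPEN,np.ones((3,3))); 
v,u=np.nonzero(k); pts=np.array([ray('wrist',a,b,.012,C)[:2] for a,b in zip(u,v)])
r=cv2.minAreaRect((pts*1000).astype(np.float32)); print('plate',r, len(pts))
b=cv2.boxPoints(r); print(b.round(1))
for (u_,v_) in ((153,153),(315,113),(347,295),(211,322)): print(ray('wrist',u_,v_,.012,C)[:2].round(4))
red=cv2.inRange(hsv,np.array((0,150,50)),np.array((6,255,255)))>0
q=P[red&(h>.09)&(h<.105)]; rr=cv2.minAreaRect((q[:,:2]*1000).astype(np.float32)); w=q[:,:2]-q[:,:2].mean(0); _,_,V=np.linalg.svd(w,full_matrices=False)
print('bar',rr,len(q),q.mean(0).round(4),'dir',np.degrees(np.arctan2(V[0,1],V[0,0])))
q=P[(h>.078)&(h<.09)&(x>.5)&(x<.6)&(abs(y)<.06)]; print('neck top',len(q),q.mean(0).round(4),q.min(0).round(4),q.max(0).round(4))
for nm,lo,hi,zz in (('blue',(100,150,60),(125,255,255),.026),('green',(50,170,60),(72,255,255),.02)):
    m=cv2.inRange(hsv,np.array(lo),np.array(hi)); vv,uu=np.nonzero(m); print(nm,np.mean([ray('wrist',a,b,zz,C) for a,b in zip(uu,vv)],0).round(4), uu.min(),uu.max())
# disc: points at z 26mm grey
k=(abs(h-.026)<.004)&(hsv[...,1]<60)&(x>.47)&(x<.62)&(abs(y)<.09); q=P[k]
hull=cv2.convexHull((q[:,:2]*1000).astype(np.float32)); print('disc',cv2.minEnclosingCircle(hull))
E
```

```text
plate ((521.5931396484375, -16.81714630126953), (222.47998046875, 175.53076171875), 13.519609451293945) 17595
[[ 392.9   42.5]
 [ 434.  -128.2]
 [ 650.3  -76.1]
 [ 609.2   94.5]]
[ 0.4354 -0.1267]
[0.3947 0.0419]
[0.611  0.0932]
[ 0.6505 -0.0749]
bar ((454.9488830566406, -32.895240783691406), (50.684757232666016, 13.353921890258789), 55.36445236206055) 950 [ 0.4538 -0.0329  0.0965] dir 55.74430724662334
neck top 637 [ 0.5428 -0.0114  0.0849] [ 0.5306 -0.0242  0.0781] [0.5583 0.0017 0.0877]
blue [0.5817 0.0113 0.026 ] 276 288
green [0.4856 0.0102 0.02  ] 0 511
disc ((561.2542114257812, -7.016613006591797), 75.0976333618164)
```

apply_moves([
  [[-0.02,-0.065,0.05],[0,0,-0.0386],0.6],
  [[0,0,0.05],[0,0,-0.0386],0.6],
  [[0,0,0.05],[0,0,-0.0386],0.6],
  [[0,0,0.05],[0,0,-0.0386],0.6],
  [[0,0,0.05],[0,0,-0.0386],0.6],
  [[0,0,0.05],[0,0,-0.0386],0.6],
  [[0,0,0.05],[0,0,-0.0386],0.6],
  [[0,0,0.05],[0,0,-0.0386],0.6],
])

```text
clock: 2.87
eef_pos: [0.4552, -0.0328, 0.1423]
tool_rot: [-0.468, 0.884, -0.0, 0.0]
ft_force: [-0.1, -0.1, -0.0]
grip_width: 0.0513
grasp_force: 0.0
```

```bash
python3 - <<'E'
from h import *
plan([.4552,-.0328,.080],145.6,5); print(bot.get_obs()['joint_pos'].round(2))
E
```

```text
now [ 0.4552 -0.0328  0.1423] yaw 145.85 grip 0.0513 t 2.8667 F [-0.1 -0.1 -0. ]
shift total [-0.000e+00  2.000e-04  3.114e-01] per row [-0.      0.      0.0623]
turn total [-0.0001  0.      0.0014] per row [-0.      0.      0.0003]
[-0.07  0.23 -0.29  1.04 -0.   -1.05]
```

apply_moves([
  [[0,0,0.078],[0,0,0],0.6],
  [[0,0,0.078],[0,0,0],0.6],
  [[0,0,0.078],[0,0,0],0.6],
  [[0,0,0.078],[0,0,0],0.6],
  [[0,0,0],[0,0,0],0],
  [[0,0,0],[0,0,0],0],
  [[0,0,0],[0,0,0],0],
  [[0,0,0],[0,0,0],0],
])

```text
clock: 3.53
eef_pos: [0.4547, -0.0329, 0.0804]
tool_rot: [-0.466, 0.885, 0.0, -0.001]
ft_force: [-1.4, -0.7, -4.2]
grip_width: 0.023
grasp_force: 59.0
```

apply_moves([
  [[0,0,0],[0,0,0],0],
  [[0,0,0],[0,0,0],0],
  [[0,0,0],[0,0,-0.03],0],
  [[0,0,0],[0,0,-0.03],0],
  [[0,0,0],[0,0,-0.03],0],
  [[0,0,0],[0,0,-0.03],0],
  [[0,0,0],[0,0,-0.03],0],
  [[0,0,0],[0,0,-0.03],0],
])

```text
clock: 4.2
eef_pos: [0.4547, -0.033, 0.0804]
tool_rot: [-0.696, 0.718, 0.0, -0.0]
ft_force: [-2.0, -0.5, -2.9]
grip_width: 0.0231
grasp_force: 59.3
```

```bash
python3 - <<'E'
from h import *
plan([.4552,-.0328,.080],225.6,8); o=bot.get_obs();print(o['joint_pos'].round(2),o['ft_torque'].round(2))
E
```

```text
now [ 0.4547 -0.033   0.0804] yaw 178.18 grip 0.0231 t 4.2 F [-2.  -0.5 -2.9]
shift total [-0.0009 -0.0024  0.0022] per row [-0.0001 -0.0003  0.0003]
turn total [ 2.000e-04  1.000e-04 -2.635e-01] per row [ 0.      0.     -0.0329]
[-0.07  0.31 -0.38  0.88 -0.   -1.61] [-0.17  0.53 -0.19]
```

apply_moves([
  [[0,0,0],[0,0,-0.033],0],
  [[0,0,0],[0,0,-0.033],0],
  [[0,0,0],[0,0,-0.033],0],
  [[0,0,0],[0,0,-0.033],0],
  [[0,0,0],[0,0,-0.033],0],
  [[0,0,0],[0,0,-0.033],0],
  [[0,0,0],[0,0,-0.033],0],
  [[0,0,0],[0,0,-0.033],0],
])

```text
clock: 4.87
eef_pos: [0.4548, -0.0329, 0.0804]
tool_rot: [0.926, -0.377, -0.0, 0.0]
ft_force: [-2.8, -0.2, -3.1]
grip_width: 0.0224
grasp_force: 59.3
```

apply_moves([
  [[0,0,0],[0,0,0],0],
  [[0,0,0],[0,0,0],0.6],
  [[0,0,0],[0,0,0],0.6],
  [[0,0,0],[0,0,0],0.6],
  [[0,0,-0.1],[0,0,0],0.6],
  [[0,0,-0.1],[0,0,0],0.6],
  [[0,0,-0.1],[0,0,0],0.6],
  [[0,0,-0.1],[0,0,0],0.6],
])

```text
clock: 5.53
eef_pos: [0.456, -0.0329, 0.162]
tool_rot: [0.925, -0.379, 0.001, -0.0]
ft_force: [1.0, -0.2, -0.0]
grip_width: 0.0513
grasp_force: 0.0
```

```bash
cat > look.py <<'E'
from h import *
import sys
def bar(tag):
    C=cal('wrist'); im,d=camera('wrist'); save(tag+'.png',im); P=cloud('wrist',d,C); h=P[...,2]
    hsv=cv2.cvtColor(im,cv2.COLOR_RGB2HSV)
    red=cv2.inRange(hsv,np.array((0,150,50)),np.array((6,255,255)))>0
    q=P[red&(h>.088)&(h<.108)]; rr=cv2.minAreaRect((q[:,:2]*1000).astype(np.float32)); w=q[:,:2]-q[:,:2].mean(0); _,_,V=np.linalg.svd(w,full_matrices=False)
    print('bar',rr,len(q),q.mean(0).round(4),'dir',np.degrees(np.arctan2(V[0,1],V[0,0])))
    m=cv2.inRange(hsv,np.array((100,150,60)),np.array((125,255,255))); n,l,s,c=cv2.connectedComponentsWithStats(m)
    N=np.array([.5449,-.0112])
    for i in range(1,n):
        if s[i,4]>60:
            p=ray('wrist',*c[i],.026,C)[:2]; p_=p-N; print('blue',s[i],p.round(4),'r',np.linalg.norm(p_).round(4),'ang rel nest',np.degrees(np.arctan2(p_[1],p_[0])).round(1))
    return im,P,C
E
python3 - <<'E'
from look import *
bar('w2'); im,d=camera('scene'); np.savez('scene1.npz',im=im,d=d)
plan([.545,-.0112,.16],160,8); o=bot.get_obs();print(o['joint_pos'].round(2))
E
```

```text
bar ((456.1782531738281, -33.851261138916016), (13.477720260620117, 51.36799240112305), 44.896671295166016) 1453 [ 0.458  -0.0354  0.0967] dir 135.66889151478986
blue [ 93 102  29  31 684] [0.5827 0.0082] r 0.0424 ang rel nest 27.1
now [ 0.4586 -0.033   0.1644] yaw -134.58 grip 0.0514 t 5.6333 F [-0.3  0.3  0.3]
shift total [ 0.2307 -0.3808  0.0261] per row [ 0.0288 -0.0476  0.0033]
turn total [-0.0031 -0.0009  0.3634] per row [-0.0004 -0.0001  0.0454]
[-0.07  0.21 -0.26  1.09  0.   -2.44]
```

View pics/w2.png

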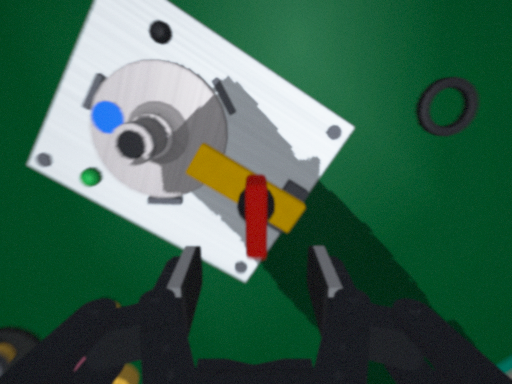

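The knob turned exactly 80°, from 55.6° to 135.7°. The blue mark at (107,116) sits at about 27°, so the head needs about +49°.

apply_moves([
  [[0.058,-0.095,0],[0,0,0],0.7],
  [[0.058,-0.095,0],[0,0,0],0.7],
  [[0.058,-0.095,0],[0,0,0],0.7],
  [[0.058,-0.095,0],[0,0,0],0.7],
  [[0,0,0],[0,0,0.0385],0.7],
  [[0,0,0],[0,0,0.0385],0.7],
  [[0,0,0],[0,0,0.0385],0.7],
  [[0,0,0],[0,0,0.0385],0.7],
])

```text
clock: 6.3
eef_pos: [0.5419, -0.0111, 0.1596]
tool_rot: [0.806, -0.592, -0.0, -0.0]
ft_force: [-0.2, 0.1, -0.4]
grip_width: 0.0595
grasp_force: 0.0
```

apply_moves([
  [[0,0,0],[0,0,0.0385],0.7],
  [[0,0,0],[0,0,0.0385],0.7],
  [[0,0,0],[0,0,0.0385],0.7],
  [[0,0,0],[0,0,0.0385],0.7],
  [[0,0,0],[0,0,0],0.7],
  [[0,0,0],[0,0,0],0.7],
  [[0,0,0],[0,0,0],0.7],
  [[0,0,0],[0,0,0],0.7],
])

```text
clock: 6.97
eef_pos: [0.5416, -0.0112, 0.1602]
tool_rot: [-0.644, 0.765, 0.0, 0.0]
ft_force: [0.5, -0.7, -0.2]
grip_width: 0.0597
grasp_force: 0.0
```

```bash
python3 - <<'E'
from look import *
plan([.5449,-.0112,.066],170,4)
im,P,C=bar('w3'); h=P[...,2]
q=P[(h>.08)&(h<.09)&(abs(P[...,0]-.545)<.04)&(abs(P[...,1]+.011)<.04)]; print(len(q),q.mean(0),q.min(0),q.max(0))
o=bot.get_obs();print(o['joint_pos'].round(2))
E
```

```text
now [ 0.5416 -0.0112  0.1602] yaw 170.11 grip 0.0597 t 6.9667 F [ 0.5 -0.7 -0.2]
shift total [-0.0029 -0.0161  0.4709] per row [-0.0007 -0.004   0.1177]
turn total [-0.      0.      0.0006] per row [-0.      0.      0.0002]
bar ((456.2425537109375, -33.58289337158203), (13.974518775939941, 51.538719177246094), 45.695003509521484) 1820 [ 0.4578 -0.035   0.0966] dir 136.1471836610337
blue [201 205  28  25 550] [0.5811 0.0073] r 0.0407 ang rel nest 27.1
blue [   0  251   70  107 4460] [0.7704 0.0525] r 0.2343 ang rel nest 15.8
1231 [ 0.54485877 -0.01297894  0.08509356] [ 0.53168355 -0.02561236  0.08001046] [0.55867487 0.00143901 0.08770546]
[-0.02  0.38 -0.04  1.15  0.   -1.42]
```

apply_moves([
  [[-0.001,-0.004,0.118],[0,0,0],0.7],
  [[-0.001,-0.004,0.118],[0,0,0],0.7],
  [[-0.001,-0.004,0.118],[0,0,0],0.7],
  [[-0.001,-0.004,0.118],[0,0,0],0.7],
  [[0,0,0],[0,0,0],0.7],
  [[0,0,0],[0,0,0],0],
  [[0,0,0],[0,0,0],0],
  [[0,0,0],[0,0,0],0],
])

```text
clock: 7.68
eef_pos: [0.5458, -0.011, 0.0679]
tool_rot: [-0.643, 0.766, -0.001, 0.001]
ft_force: [0.8, 0.3, -1.7]
grip_width: 0.0258
grasp_force: 59.0
```

apply_moves([
  [[0,0,0],[0,0,0],0],
  [[0,0,0],[0,0,0],0],
  [[0,0,0],[0,0,-0.028],0],
  [[0,0,0],[0,0,-0.028],0],
  [[0,0,0],[0,0,-0.028],0],
  [[0,0,0],[0,0,-0.028],0],
  [[0,0,0],[0,0,-0.028],0],
  [[0,0,0],[0,0,-0.028],0],
])

```text
clock: 8.35
eef_pos: [0.5458, -0.0119, 0.0678]
tool_rot: [0.821, -0.57, 0.002, -0.0]
ft_force: [-1.3, -1.3, 7.2]
grip_width: 0.0253
grasp_force: 59.8
```

apply_moves([
  [[0,0,0],[0,0,-0.028],0],
  [[0,0,0],[0,0,-0.028],0],
  [[0,0,0],[0,0,-0.025],0],
  [[0,0,0],[0,0,-0.025],0],
  [[0,0,0],[0,0,0],0],
  [[0,0,0],[0,0,0],0],
  [[0,0,0],[0,0,0],0.7],
  [[0,0,0],[0,0,0],0.7],
])

```text
clock: 9.02
eef_pos: [0.5455, -0.011, 0.0666]
tool_rot: [0.904, -0.428, 0.001, -0.001]
ft_force: [0.7, -1.1, 1.2]
grip_width: 0.0485
grasp_force: 0.0
```

apply_moves([
  [[0,0,0],[0,0,0],0.7],
  [[0,0,0],[0,0,0],0.7],
  [[0,0,-0.12],[0,0,0],0.7],
  [[0,0,-0.12],[0,0,0],0.7],
  [[0,0,-0.12],[0,0,0],0.7],
  [[0,0,-0.12],[0,0,0],0.7],
  [[0,0,0],[0,0,0],0.7],
  [[0,0,0],[0,0,0],0.7],
])

```text
clock: 9.68
eef_pos: [0.5462, -0.0109, 0.1635]
tool_rot: [0.904, -0.428, 0.002, -0.001]
ft_force: [0.1, -0.2, -0.3]
grip_width: 0.0601
grasp_force: 0.0
```

```bash
python3 - <<'E'
from look import *
plan([.4555,-.0330,.12],225.9,8)
im,P,C=bar('w4'); h=P[...,2]
q=P[(h>.08)&(h<.09)&(abs(P[...,0]-.545)<.04)&(abs(P[...,1]+.011)<.04)]; print('neck',len(q),q.mean(0),q.min(0),q.max(0))
m=cv2.inRange(cv2.cvtColor(im,cv2.COLOR_RGB2HSV),np.array((50,170,60)),np.array((72,255,255))); n,l,s,c=cv2.connectedComponentsWithStats(m)
for i in range(1,n):
    if s[i,4]>40: print('green',s[i],ray('wrist',*c[i],.02,C).round(4))
o=bot.get_obs();print(o['joint_pos'].round(2))
E
```

```text
now [ 0.5462 -0.0109  0.1635] yaw -140.64 grip 0.0601 t 9.6833 F [ 0.1 -0.2 -0.3]
shift total [-0.2025  0.4213  0.2157] per row [-0.0253  0.0527  0.027 ]
turn total [-0.0009 -0.0009 -0.0363] per row [-0.0001 -0.0001 -0.0045]
bar ((457.1988525390625, -34.13905334472656), (14.217578887939453, 50.5526123046875), 47.13671112060547) 1186 [ 0.4619 -0.0374  0.0959] dir 138.945292664227
blue [   0   37   41   68 2189] [0.7478 0.0333] r 0.2077 ang rel nest 12.4
blue [208 201  27  26 533] [0.5562 0.0256] r 0.0385 ang rel nest 73.0
neck 1206 [ 0.54818487 -0.01465756  0.08509266] [ 0.53429324 -0.02737105  0.08010709] [ 0.56101861 -0.00063234  0.08768953]
green [187 226  14  16 166] [0.5624 0.0594 0.02  ]
[-0.02  0.38 -0.03  1.16  0.   -2.28]
```

View pics/w4.png

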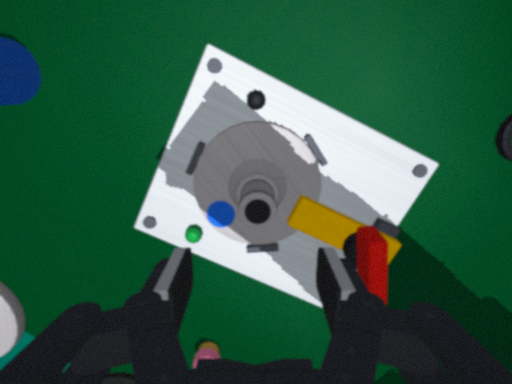

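Head turned: mark at (221,214) and stud at (194,234) line up with the neck axis to within about 3°. Next, back to the knob to retighten.

apply_moves([
  [[-0.0405,0.0843,0],[0,0,0],0.6],
  [[-0.0405,0.0843,0],[0,0,0],0.6],
  [[-0.0405,0.0843,0],[0,0,0],0.6],
  [[-0.0405,0.0843,0],[0,0,0],0.6],
  [[-0.0405,0.0843,0],[0,0,0],0.6],
  [[0,0,0],[0,0,-0.018],0.6],
  [[0,0,0],[0,0,-0.018],0.6],
  [[0,0,0],[0,0,0],0.6],
])

```text
clock: 10.4
eef_pos: [0.4526, -0.0331, 0.1605]
tool_rot: [0.927, -0.376, -0.001, 0.0]
ft_force: [0.5, -0.1, -0.4]
grip_width: 0.0514
grasp_force: 0.0
```

```bash
python3 - <<'E'
from look import *
plan([.4549,-.0330,.0804],225.8,5)
im,P,C=bar('w5')
m=cv2.inRange(cv2.cvtColor(im,cv2.COLOR_RGB2HSV),np.array((50,170,60)),np.array((72,255,255))); n,l,s,c=cv2.connectedComponentsWithStats(m)
for i in range(1,n):
    if s[i,4]>40: print('green',s[i],ray('wrist',*c[i],.02,C).round(4))
E
```

```text
now [ 0.4526 -0.0331  0.1605] yaw -134.13 grip 0.0514 t 10.4 F [ 0.5 -0.1 -0.4]
shift total [ 0.0088 -0.009   0.4005] per row [ 0.0018 -0.0018  0.0801]
turn total [0.0006 0.0007 0.0004] per row [0.0001 0.0001 0.0001]
bar ((456.55615234375, -33.88466262817383), (13.834946632385254, 51.166534423828125), 45.14622497558594) 1455 [ 0.4584 -0.0356  0.0967] dir 136.0435280975937
blue [ 99 139  29  26 387] [0.5569 0.0302] r 0.0431 ang rel nest 73.8
green [ 77 164  19  16 233] [0.5627 0.0594 0.02  ]
```

apply_moves([
  [[0.002,-0.002,0.1],[0,0,0],0.6],
  [[0.002,-0.002,0.1],[0,0,0],0.6],
  [[0.002,-0.002,0.1],[0,0,0],0.6],
  [[0.002,-0.002,0.1],[0,0,0],0.6],
  [[0,0,0],[0,0,0],0],
  [[0,0,0],[0,0,0],0],
  [[0,0,0],[0,0,0],0],
  [[0,0,0],[0,0,0],0],
])

```text
clock: 11.12
eef_pos: [0.4555, -0.0336, 0.0833]
tool_rot: [0.926, -0.376, -0.0, 0.001]
ft_force: [-2.1, 4.8, 5.8]
grip_width: 0.0128
grasp_force: 82.4
```

apply_moves([
  [[0,0,0],[0,0,0],0],
  [[0,0,0],[0,0,0.03],0],
  [[0,0,0],[0,0,0.032],0],
  [[0,0,0],[0,0,0.032],0],
  [[0,0,0],[0,0,0.032],0],
  [[0,0,0],[0,0,0.032],0],
  [[0,0,0],[0,0,0.032],0],
  [[0,0,0],[0,0,0.032],0],
])

```text
clock: 11.78
eef_pos: [0.455, -0.0339, 0.0833]
tool_rot: [0.741, -0.672, 0.0, 0.001]
ft_force: [-6.3, -2.8, 4.5]
grip_width: 0.013
grasp_force: 84.4
```

apply_moves([
  [[0,0,0],[0,0,0.032],0],
  [[0,0,0],[0,0,0.032],0],
  [[0,0,0],[0,0,0.032],0],
  [[0,0,0],[0,0,0.032],0],
  [[0,0,0],[0,0,0.032],0],
  [[0,0,0],[0,0,0.032],0],
  [[0,0,0],[0,0,0.032],0],
  [[0,0,0],[0,0,0],0],
])

```text
clock: 12.45
eef_pos: [0.4543, -0.0338, 0.0832]
tool_rot: [-0.464, 0.886, -0.0, -0.002]
ft_force: [-7.8, -1.6, 6.5]
grip_width: 0.0131
grasp_force: 84.9
```

apply_moves([
  [[0,0,0],[0,0,0],0],
  [[0,0,0],[0,0,0],0.6],
  [[0,0,0],[0,0,0],0.6],
  [[0,0,0],[0,0,0],0.6],
  [[0,0,-0.12],[0,0,0],0.6],
  [[0,0,-0.12],[0,0,0],0.6],
  [[0,0,-0.12],[0,0,0],0.6],
  [[0,0,-0.12],[0,0,0],0.6],
])

```text
clock: 13.12
eef_pos: [0.4568, -0.033, 0.1795]
tool_rot: [-0.466, 0.885, -0.0, 0.001]
ft_force: [0.7, -0.7, 1.0]
grip_width: 0.0514
grasp_force: 0.0
```

```bash
python3 - <<'E'
from look import *
bar('w6'); plan([.51,.28,.25],90,16); print(bot.get_obs()['joint_pos'].round(2))
E
```

```text
bar ((455.1928405761719, -33.54551696777344), (50.98039627075195, 13.304475784301758), 55.185302734375) 1229 [ 0.4541 -0.0357  0.0967] dir 54.94680369118013
blue [198 276  20  19 285] [0.5577 0.0287] r 0.0419 ang rel nest 72.2
now [ 0.4598 -0.0333  0.1844] yaw 145.55 grip 0.0514 t 13.1667 F [2.1 0.3 3.4]
shift total [-1.4354  0.6763 -0.3265] per row [-0.0897  0.0423 -0.0204]
turn total [-0.0017  0.0028  0.3086] per row [-0.0001  0.0002  0.0193]
[-0.07  0.2  -0.22  1.14  0.   -1.04]
```

apply_moves([
  [[-0.134,0.062,-0.041],[0,0,0],0.6],
  [[-0.134,0.062,-0.041],[0,0,0],0.6],
  [[-0.134,0.062,-0.041],[0,0,0],0.6],
  [[-0.134,0.062,-0.041],[0,0,0],0.6],
  [[-0.134,0.062,-0.041],[0,0,0],0.6],
  [[-0.134,0.062,-0.041],[0,0,0],0.6],
  [[-0.134,0.062,-0.041],[0,0,0],0.6],
  [[-0.134,0.062,-0.041],[0,0,0],0.6],
])

```text
clock: 13.83
eef_pos: [0.4963, 0.2016, 0.2443]
tool_rot: [-0.466, 0.885, -0.0, 0.001]
ft_force: [0.2, 0.1, 0.1]
grip_width: 0.0512
grasp_force: 0.0
```

apply_moves([
  [[0,0,0],[0,0,-0.038],0.6],
  [[0,0,0],[0,0,-0.038],0.6],
  [[0,0,0],[0,0,-0.038],0.6],
  [[0,0,0],[0,0,0],0.6],
  [[0,0,0],[0,0,0],0.6],
  [[0,0,0],[0,0,0],0.6],
  [[0,0,0],[0,0,0],0.6],
  [[0,0,0],[0,0,0],0.6],
])

```text
clock: 14.5
eef_pos: [0.4958, 0.1996, 0.2436]
tool_rot: [-0.616, 0.788, -0.0, 0.0]
ft_force: [0.9, -0.1, -0.4]
grip_width: 0.0516
grasp_force: 0.0
```

```bash
python3 - <<'E'
from look import *
plan([.512,.28,.07],166,8)
im,P,C=bar('w7') ; h=P[...,2]
m=cv2.inRange(cv2.cvtColor(im,cv2.COLOR_RGB2HSV),np.array((5,150,80)),np.array((18,255,255))); n,l,s,c=cv2.connectedComponentsWithStats(m)
for i in range(1,n):
    if s[i,4]>60:
        q=P[(l==i)]; t=q[(q[:,2]<.12)&(q[:,2]>.04)]
        if len(t)<20: continue
        zt=np.percentile(t[:,2],97); tt=t[t[:,2]>zt-.004]; cc,r=cv2.minEnclosingCircle((tt[:,:2]*1000).astype(np.float32)); print('orange',s[i],'ztop',zt.round(4),len(tt),cc,r)
k=((im.max(-1)<60)&(abs(h-.008)<.005)&(P[...,0]>.42)&(P[...,0]<.6)&(P[...,1]>.2)&(P[...,1]<.36)).astype(np.uint8); k=cv2.morphologyEx(k,cv2.MORPH_OPEN,np.ones((3,3)))
cn=max(cv2.findContours(k,0,2)[0],key=cv2.contourArea)[:,0]; w=np.array([ray('wrist',a,b,.008,C)[:2]*1000 for a,b in cn],np.float32)
print('rest',cv2.minEnclosingCircle(w),cv2.fitEllipse(w))
E
```

```text
now [0.4958 0.1996 0.2436] yaw 165.98 grip 0.0516 t 14.5 F [ 0.9 -0.1 -0.4]
shift total [-0.4093  0.0191  0.8678] per row [-0.0512  0.0024  0.1085]
turn total [-0.      0.     -0.0001] per row [-0.  0. -0.]look.py:7: RuntimeWarning: Mean of empty slice.
  q=P[red&(h>.088)&(h<.108)]; rr=cv2.minAreaRect((q[:,:2]*1000).astype(np.float32)); w=q[:,:2]-q[:,:2].mean(0); _,_,V=np.linalg.svd(w,full_matrices=False)
  ret = um.true_divide(
look.py:8: RuntimeWarning: Mean of empty slice.
  print('bar',rr,len(q),q.mean(0).round(4),'dir',np.degrees(np.arctan2(V[0,1],V[0,0])))
Traceback (most recent call last):
  File "look.py", line 8, in bar
    print('bar',rr,len(q),q.mean(0).round(4),'dir',np.degrees(np.arctan2(V[0,1],V[0,0])))
                                                                         ~^^^^^
IndexError: index 0 is out of bounds for axis 0 with size 0
```

View pics/w7.png

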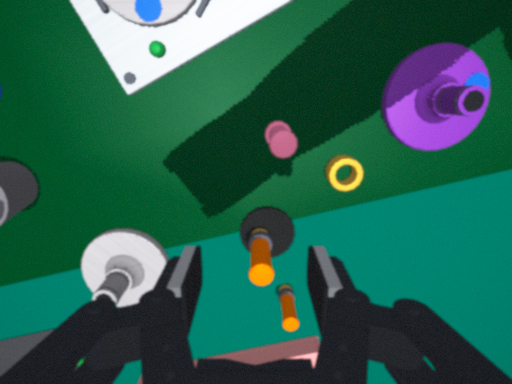

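Wrist view: the large orange stamp (cap 261,273) stands on the black disc (267,230); the small orange one is at (288,310). I'll measure the stamp and the rest.

```bash
python3 - <<'E'
from look import *
C=cal('wrist'); im,d=camera('wrist'); P=cloud('wrist',d,C); h=P[...,2]
m=cv2.inRange(cv2.cvtColor(im,cv2.COLOR_RGB2HSV),np.array((5,150,80)),np.array((18,255,255))); n,l,s,c=cv2.connectedComponentsWithStats(m)
for i in range(1,n):
    if s[i,4]>60:
        q=P[(l==i)]; t=q[(q[:,2]<.12)&(q[:,2]>.04)]
        if len(t)<20: continue
        zt=np.percentile(t[:,2],97); tt=t[t[:,2]>zt-.006]; cc,r=cv2.minEnclosingCircle((tt[:,:2]*1000).astype(np.float32)); print('orange',s[i],'ztop',zt.round(4),len(tt),cc,r,tt.mean(0).round(4))
k=((im.max(-1)<60)&(abs(h-.008)<.006)&(P[...,0]>.42)&(P[...,0]<.6)&(P[...,1]>.2)&(P[...,1]<.36)).astype(np.uint8); k=cv2.morphologyEx(k,cv2.MORPH_OPEN,np.ones((3,3)))
cn=max(cv2.findContours(k,0,2)[0],key=cv2.contourArea)[:,0]; w=np.array([ray('wrist',int(a),int(b),.008,C)[:2]*1000 for a,b in cn],np.float32)
print('rest',cv2.minEnclosingCircle(w),cv2.fitEllipse(w))
E
```

```text
orange [249 238  25  48 588] ztop 0.0969 146 (512.2128295898438, 288.3948974609375) 12.160400390625 [0.5114 0.285  0.0953]
orange [281 294  18  37 362] ztop 0.0684 97 (498.8193664550781, 376.2401428222656) 9.428498268127441 [0.4984 0.3742 0.0667]
rest ((502.4432678222656, 286.1487731933594), 33.52971649169922) ((501.7274475097656, 283.8745422363281), (60.09797286987305, 63.710426330566406), 43.901432037353516)
```

apply_moves([
  [[-0.11,0.0067,0.05],[0,0,0],0.7],
  [[-0.11,0.0067,0.05],[0,0,0],0.7],
  [[-0.11,0.0067,0.05],[0,0,0],0.7],
  [[-0.11,0.0067,0.05],[0,0,0],0.7],
  [[0,0,0.05],[0,0,0],0.7],
  [[0,0,0.05],[0,0,0],0.7],
  [[0,0,0.05],[0,0,0],0.7],
  [[0,0,0],[0,0,0],0.7],
])

```text
clock: 15.27
eef_pos: [0.5103, 0.2849, 0.1709]
tool_rot: [-0.616, 0.788, 0.0, -0.002]
ft_force: [-0.3, -0.0, -0.3]
grip_width: 0.06
grasp_force: 0.0
```

```bash
python3 - <<'E'
from look import *
plan([.512,.2868,.064],166,6)
C=cal('wrist'); im,d=camera('wrist'); P=cloud('wrist',d,C); h=P[...,2]
m=cv2.inRange(cv2.cvtColor(im,cv2.COLOR_RGB2HSV),np.array((5,150,80)),np.array((18,255,255))); n,l,s,c=cv2.connectedComponentsWithStats(m)
for i in range(1,n):
    if s[i,4]>60:
        q=P[(l==i)]; t=q[(q[:,2]<.12)&(q[:,2]>.04)]
        if len(t)<20: continue
        zt=np.percentile(t[:,2],97); tt=t[t[:,2]>zt-.004]; cc,r=cv2.minEnclosingCircle((tt[:,:2]*1000).astype(np.float32)); print('orange',s[i],'ztop',zt.round(4),len(tt),cc,r,tt.mean(0).round(4))
E
```

```text
now [0.5103 0.2849 0.1709] yaw 166.01 grip 0.06 t 15.2667 F [-0.3 -0.  -0.3]
shift total [-0.0131 -0.0078  0.5343] per row [-0.0022 -0.0013  0.089 ]
turn total [ 0.0011 -0.0011  0.0001] per row [ 0.0002 -0.0002  0.    ]
orange [ 236  183   36   55 1490] ztop 0.098 921 (512.66357421875, 288.32733154296875) 12.261548042297363 [0.5123 0.2879 0.0968]
orange [281 263  25  46 494] ztop 0.0676 83 (498.81854248046875, 376.57244873046875) 9.432365417480469 [0.498  0.3726 0.0662]
```

apply_moves([
  [[-0.018,-0.007,0.107],[0,0,0],0.7],
  [[0,0,0.107],[0,0,0],0.7],
  [[0,0,0.107],[0,0,0],0.7],
  [[0,0,0.107],[0,0,0],0.7],
  [[0,0,0.107],[0,0,0],0.7],
  [[0,0,0],[0,0,0],0.7],
  [[0,0,0],[0,0,0],0],
  [[0,0,0],[0,0,0],0],
])

```text
clock: 15.98
eef_pos: [0.515, 0.2897, 0.0682]
tool_rot: [-0.616, 0.788, -0.0, 0.001]
ft_force: [-0.5, 0.9, 0.6]
grip_width: 0.0365
grasp_force: 0.0
```

apply_moves([
  [[0,0,0],[0,0,0],0],
  [[0,0,0],[0,0,0],0],
  [[0,0,0],[0,0,0],0],
  [[0,0,-0.02],[0,0,0],0],
  [[0,0,-0.06],[0,0,0],0],
  [[0,0,-0.1],[0,0,0],0],
  [[0,0,-0.1],[0,0,0],0],
  [[0,0,-0.1],[0,0,0],0],
])

```text
clock: 16.65
eef_pos: [0.5134, 0.2894, 0.143]
tool_rot: [-0.616, 0.788, 0.0, -0.001]
ft_force: [-0.6, -0.7, -1.2]
grip_width: 0.0212
grasp_force: 73.2
```

apply_moves([
  [[0,0,-0.08],[0,0,0],0],
  [[0.115,-0.075,-0.03],[0,0,0],0],
  [[0.115,-0.075,-0.03],[0,0,0],0],
  [[0.115,-0.075,-0.03],[0,0,0],0],
  [[0.115,-0.075,-0.03],[0,0,0],0],
  [[0.115,-0.075,-0.03],[0,0,0],0],
  [[0.115,-0.075,0],[0,0,0],0],
  [[0.115,-0.075,0],[0,0,0],0],
])

```text
clock: 17.32
eef_pos: [0.5774, 0.1069, 0.1892]
tool_rot: [-0.616, 0.788, -0.0, 0.0]
ft_force: [0.0, 0.7, -2.1]
grip_width: 0.0205
grasp_force: 73.3
```

apply_moves([
  [[0,0,0],[0,0,0],0],
  [[0,0,0],[0,0,0],0],
  [[0,0,0],[0,0,0],0],
  [[0,0,0],[0,0,0],0],
  [[0,0,0],[0,0,0],0],
  [[0,0,0],[0,0,0],0],
  [[0,0,0],[0,0,0],0],
  [[0,0,0],[0,0,0],0],
])

```text
clock: 17.98
eef_pos: [0.577, 0.1087, 0.1885]
tool_rot: [-0.617, 0.787, 0.0, -0.0]
ft_force: [0.1, -0.2, -2.1]
grip_width: 0.0206
grasp_force: 73.4
```

```bash
cat > mk.py <<'E'
from h import *
def comps(n,im,P,C,lo,hi,zz,mn=20):
    m=cv2.inRange(cv2.cvtColor(im,cv2.COLOR_RGB2HSV),np.array(lo),np.array(hi)); k,l,s,c=cv2.connectedComponentsWithStats(m)
    for i in range(1,k):
        if s[i,4]>mn:
            q=P[l==i]; p=ray(n,*c[i],zz,C)
            if abs(p[0]-.55)<.12 and -.1<p[1]<.2: print(n,lo[0],s[i],'ray',p.round(4),'depth',np.median(q,0).round(4),'z5,95',np.percentile(q[:,2],[3,97]).round(4))
def go():
    o=bot.get_obs(); print('tcp',o['eef_pos'].round(4),'t',o['clock'],'F',o['ft_force'].round(1))
    for n in ('wrist','scene','side'):
        C=cal(n); im,d=camera(n); np.savez('m_'+n,im=im,d=d); save('m_'+n+'_%.0f.png'%(o['clock']*10),im); P=cloud(n,d,C)
        comps(n,im,P,C,(100,150,60),(125,255,255),.026)
        comps(n,im,P,C,(50,170,60),(72,255,255),.02)
        comps(n,im,P,C,(5,150,80),(18,255,255),o['eef_pos'][2])
        if n=='wrist':
            h=P[...,2]; q=P[(h>.08)&(h<.09)&(abs(P[...,0]-.545)<.04)&(abs(P[...,1]+.011)<.04)]; print('neck',len(q),q.mean(0).round(4))
if __name__=='__main__': go()
E
python3 mk.py
```

```text
tcp [0.577  0.1087 0.1885] t 17.9833 F [ 0.1 -0.2 -2.1]
wrist 100 [242  68  28  30 622] ray [0.5566 0.0252 0.026 ] depth [0.5566 0.0252 0.0278] z5,95 [0.0264 0.0292]
wrist 50 [252 117  14  15 157] ray [0.5625 0.0601 0.02  ] depth [0.5624 0.0595 0.0258] z5,95 [0.0241 0.0278]
wrist 5 [ 222  222   66  118 5696] ray [0.5794 0.1133 0.1885] depth [0.5763 0.1    0.215 ] z5,95 [0.1614 0.2181]
neck 1375 [ 0.5475 -0.0113  0.0853]
scene 100 [266 193   7   6  33] ray [0.5557 0.0258 0.026 ] depth [0.5561 0.0254 0.0263] z5,95 [0.0235 0.0687]
scene 50 [  133    98   276   215 17417] ray [ 0.5657 -0.0333  0.02  ] depth [ 5.643e-01 -6.040e-02 -1.000e-04] z5,95 [-0.0038  0.0037]
scene 5 [295 146   7  20  52] ray [0.5856 0.0946 0.1885] depth [0.5782 0.0988 0.1721] z5,95 [0.1502 0.2164]
side 50 [187 222  17   8  44] ray [0.6275 0.1823 0.02  ] depth [6.465e-01 1.640e-01 5.000e-04] z5,95 [-0.0011  0.0033]
side 50 [203 229   8   9  25] ray [0.5836 0.186  0.02  ] depth [0.5984 0.1707 0.0009] z5,95 [-0.0015  0.0028]
side 50 [217 228  13   8  28] ray [0.5425 0.1579 0.02  ] depth [5.527e-01 1.404e-01 3.000e-04] z5,95 [-0.002   0.0028]
side 5 [217 160  10  24  90] ray [0.5737 0.1209 0.1885] depth [0.5767 0.1181 0.1838] z5,95 [0.1534 0.2216]
```

```bash
python3 - <<'E'
from h import *
z=np.load('m_wrist.npz'); im,d=z['im'],z['d']; P=cloud('wrist',d)
m=cv2.inRange(cv2.cvtColor(im,cv2.COLOR_RGB2HSV),np.array((5,150,80)),np.array((18,255,255)))>0
q=P[m&(P[...,2]>.1)&(P[...,2]<.24)]
for a,b in ((.2145,.225),(.19,.205),(.17,.185)):
    t=q[(q[:,2]>a)&(q[:,2]<b)]; print(len(t),np.median(t,0).round(4),cv2.minEnclosingCircle((t[:,:2]*1000).astype(np.float32)))
o=bot.get_obs(); Q=R.from_quat(o['tool_rot']).as_matrix(); print(Q.round(4), np.percentile(q[:,2],[90,95,99]))
plan([.5565,.0253,.11],166)
E
```

```text
2921 [0.5774 0.1047 0.2171] ((577.6625366210938, 106.14376831054688), 12.543427467346191)
894 [0.5755 0.0973 0.1981] ((577.1151123046875, 103.3499755859375), 10.411843299865723)
604 [0.5755 0.0972 0.1779] ((576.8856201171875, 101.97139739990234), 10.490686416625977)
[[-0.2405 -0.9707 -0.    ]
 [-0.9707  0.2405 -0.    ]
 [ 0.      0.     -1.    ]] [0.21760898 0.21785715 0.21828985]
now [0.5771 0.1083 0.1885] yaw 166.09 grip 0.0209 t 18.1333 F [-0.4  0.4 -1.6]
shift total [4.276e-01 1.000e-04 3.925e-01] per row [0.0534 0.     0.0491]
turn total [ 0.     -0.      0.0005] per row [ 0.     -0.      0.0001]
```

View pics/m_wrist_180.png

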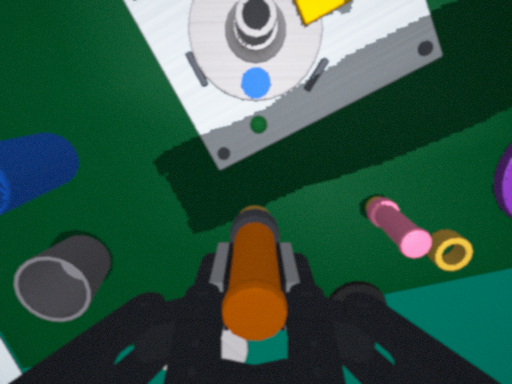

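Stamp held upright; mark (256,82), stud (259,124) and neck are in line. The stamp axis is about 2.3 mm off the TCP along tool +x, so I'm compensating.

apply_moves([
  [[0.1043,0.001,0],[0,0,0],0],
  [[0.1043,0.001,0],[0,0,0],0],
  [[0.1043,0.001,0],[0,0,0],0],
  [[0.1043,0.001,0],[0,0,0],0],
  [[0,0,0],[0,0,0],0],
  [[0,0,0.14],[0,0,0],0],
  [[0,0,0.14],[0,0,0],0],
  [[0,0,0.14],[0,0,0],0],
])

```text
clock: 18.8
eef_pos: [0.5571, 0.0275, 0.1045]
tool_rot: [-0.616, 0.788, -0.001, 0.001]
ft_force: [-0.2, 0.3, -2.7]
grip_width: 0.0207
grasp_force: 73.5
```

apply_moves([
  [[0,0,0],[0,0,0],0],
  [[0,0,0],[0,0,0],0],
  [[0,0,0],[0,0,0],0],
  [[0,0,0],[0,0,0],0],
  [[0,0,0],[0,0,0],0],
  [[0,0,0],[0,0,0],0],
  [[0,0,0],[0,0,0],0],
  [[0,0,0],[0,0,0],0],
])

```text
clock: 19.47
eef_pos: [0.5566, 0.0274, 0.1052]
tool_rot: [-0.616, 0.788, -0.0, 0.0]
ft_force: [-0.9, -0.5, -1.8]
grip_width: 0.0207
grasp_force: 73.6
```

```bash
python3 - <<'E'
from mk import *
plan([.5562,.0275,.0845],166,4); go()
z=np.load('m_wrist.npz'); im,d=z['im'],z['d']; P=cloud('wrist',d)
m=cv2.inRange(cv2.cvtColor(im,cv2.COLOR_RGB2HSV),np.array((5,150,80)),np.array((18,255,255)))>0
q=P[m&(P[...,2]>.08)&(P[...,2]<.16)]; zt=np.percentile(q[:,2],98); t=q[q[:,2]>zt-.004]; print('top',zt,cv2.minEnclosingCircle((t[:,:2]*1000).astype(np.float32)))
E
```

```text
now [0.5566 0.0274 0.1052] yaw 166.07 grip 0.0207 t 19.4667 F [-0.9 -0.5 -1.8]
shift total [-0.0002  0.0021  0.1033] per row [-0.      0.0005  0.0258]
turn total [-0.0003  0.0001  0.0004] per row [-0.0001  0.      0.0001]
tcp [0.5566 0.0274 0.1052] t 19.4667 F [-0.9 -0.5 -1.8]
wrist 100 [238 200  36  16 234] ray [0.5545 0.0221 0.026 ] depth [0.552  0.0206 0.0278] z5,95 [0.0266 0.029 ]
wrist 5 [457   9  55  12  65] ray [ 0.4544 -0.0553  0.1052] depth [ 0.4459 -0.0569  0.0835] z5,95 [0.0013 0.0968]
wrist 5 [494  33  18  32  37] ray [ 0.4484 -0.0425  0.1052] depth [ 0.3774 -0.0375  0.0024] z5,95 [0.0014 0.0974]
wrist 5 [431  34  12  21  40] ray [ 0.471  -0.0496  0.1052] depth [ 0.4528 -0.0496  0.0711] z5,95 [0.0345 0.0728]
wrist 5 [ 222  222   66  119 5740] ray [0.5591 0.0321 0.1052] depth [0.556  0.0187 0.1317] z5,95 [0.0778 0.1346]
neck 2881 [ 0.5477 -0.0109  0.0853]
scene 100 [266 195   7   4  21] ray [0.5591 0.0236 0.026 ] depth [0.5598 0.0226 0.025 ] z5,95 [0.0217 0.0285]
scene 50 [  133   116   275   191 17994] ray [ 0.5898 -0.0327  0.02  ] depth [ 5.993e-01 -6.150e-02 -1.000e-04]
[... 314 characters left out ...]
 [6.326e-01 1.569e-01 3.000e-04] z5,95 [-0.002   0.0025]
side 50 [218 221  11   8  27] ray [0.564  0.1292 0.02  ] depth [0.5769 0.1134 0.0006] z5,95 [-0.0017  0.0024]
side 50 [209 230  18  19  73] ray [0.5371 0.1866 0.02  ] depth [5.518e-01 1.729e-01 5.000e-04] z5,95 [-0.0017  0.003 ]
side 50 [250 230  17  19  92] ray [0.4527 0.1306 0.02  ] depth [0.4631 0.1092 0.0006] z5,95 [-0.0017  0.0026]
side 5 [241 175   8  21  69] ray [0.5575 0.0342 0.1052] depth [0.5562 0.0367 0.1112] z5,95 [0.0699 0.1344]
side 5 [277 185  17   9  40] ray [ 0.4439 -0.0234  0.1052] depth [ 0.4752 -0.0953  0.0386] z5,95 [-0.0018  0.0965]
top 0.13418856754182665 ((557.049560546875, 25.24004554748535), 12.62756061553955)
```

Stamp axis (0.557, 0.025) is over the mark (0.5565, 0.0253). Lowering gently.

apply_moves([
  [[0,0,0.02],[0,0,0],0],
  [[0,0,0.02],[0,0,0],0],
  [[0,0,0.02],[0,0,0],0],
  [[0,0,0.015],[0,0,0],0],
  [[0,0,0.005],[0,0,0],0],
  [[0,0,0.005],[0,0,0],0],
  [[0,0,0],[0,0,0],0],
  [[0,0,0],[0,0,0],0],
])

```text
clock: 20.28
eef_pos: [0.5563, 0.0273, 0.0875]
tool_rot: [-0.616, 0.788, -0.0, 0.0]
ft_force: [0.7, -0.1, -1.7]
grip_width: 0.0211
grasp_force: 73.6
```

apply_moves([
  [[0,0,0.003],[0,0,0],0],
  [[0,0,0.003],[0,0,0],0],
  [[0,0,0.003],[0,0,0],0],
  [[0,0,0.002],[0,0,0],0],
  [[0,0,0],[0,0,0],0],
  [[0,0,0],[0,0,0],0],
  [[0,0,0],[0,0,0],0],
  [[0,0,0],[0,0,0],0],
])

```text
clock: 20.95
eef_pos: [0.5565, 0.0273, 0.0864]
tool_rot: [-0.616, 0.788, -0.0, 0.001]
ft_force: [-1.6, 0.3, 5.5]
grip_width: 0.0211
grasp_force: 73.9
```

apply_moves([
  [[0,0,0.002],[0,0,0],0],
  [[0,0,0.002],[0,0,0],0],
  [[0,0,0],[0,0,0],0],
  [[0,0,0],[0,0,0],0],
  [[0,0,0],[0,0,0],0],
  [[0,0,0],[0,0,0],0],
  [[0,0,0],[0,0,0],0],
  [[0,0,0],[0,0,0],0],
])

```text
clock: 21.62
eef_pos: [0.5566, 0.0273, 0.0863]
tool_rot: [-0.616, 0.788, -0.0, 0.001]
ft_force: [-3.4, -1.1, 10.5]
grip_width: 0.0211
grasp_force: 74.2
```

```bash
python3 - <<'E'
from mk import *
C=cal('wrist'); im,d=camera('wrist'); P=cloud('wrist',d,C)
m=cv2.inRange(cv2.cvtColor(im,cv2.COLOR_RGB2HSV),np.array((5,150,80)),np.array((18,255,255)))>0
q=P[m&(abs(P[...,0]-.557)<.03)&(abs(P[...,1]-.025)<.03)&(P[...,2]>.08)&(P[...,2]<.16)]; zt=np.percentile(q[:,2],98); t=q[q[:,2]>zt-.004]; print('top',zt,cv2.minEnclosingCircle((t[:,:2]*1000).astype(np.float32)))
plan([.5565,.0273,.19],166,4)
E
```

```text
top 0.11601805266591537 ((557.3619995117188, 25.135692596435547), 12.57940673828125)
now [0.5565 0.0273 0.0863] yaw 166.07 grip 0.0208 t 21.6667 F [-3.9 -0.   9.8]
shift total [-0.     -0.0006 -0.5183] per row [-0.     -0.0002 -0.1296]
turn total [-0.0005  0.0002  0.0004] per row [-0.0001  0.      0.0001]
```

Pressed at about 12 N and held. Lifting straight off and returning to the rest.

apply_moves([
  [[0,0,-0.01],[0,0,0],0],
  [[0,0,-0.03],[0,0,0],0],
  [[0,0,-0.08],[0,0,0],0],
  [[0,0,-0.12],[0,0,0],0],
  [[0,0,-0.12],[0,0,0],0],
  [[0,0,-0.12],[0,0,0],0],
  [[0,0,-0.04],[0,0,0],0],
  [[0,0,0],[0,0,0],0],
])

```text
clock: 22.33
eef_pos: [0.5581, 0.0274, 0.191]
tool_rot: [-0.616, 0.788, -0.002, 0.002]
ft_force: [0.0, -0.6, -1.6]
grip_width: 0.0208
grasp_force: 73.6
```

apply_moves([
  [[-0.075,0.035,0],[0,0,0],0],
  [[-0.155,0.072,0],[0,0,0],0],
  [[-0.165,0.077,0],[0,0,0],0],
  [[-0.165,0.077,0],[0,0,0],0],
  [[-0.165,0.077,0],[0,0,0],0],
  [[-0.165,0.077,0],[0,0,0],0],
  [[-0.165,0.077,0],[0,0,0],0],
  [[-0.1,0.046,0],[0,0,0],0],
])

```text
clock: 23.0
eef_pos: [0.5054, 0.2804, 0.186]
tool_rot: [-0.617, 0.787, 0.001, -0.001]
ft_force: [0.0, -0.5, -1.7]
grip_width: 0.0209
grasp_force: 73.5
```

```bash
python3 - <<'E'
from h import *
plan([.5057,.2882,.072],166,4)
E
```

```text
now [0.5054 0.2804 0.186 ] yaw 166.23 grip 0.0209 t 23.0 F [ 0.  -0.5 -1.7]
shift total [-0.0387  0.0062  0.5702] per row [-0.0097  0.0015  0.1425]
turn total [ 0.001  -0.0003  0.0013] per row [ 0.0003 -0.0001  0.0003]
```

apply_moves([
  [[0,0,0],[0,0,0],0],
  [[0,0,0],[0,0,0],0],
  [[0,0,0.1],[0,0,0],0],
  [[0,0,0.1],[0,0,0],0],
  [[0,0,0.1],[0,0,0],0],
  [[0,0,0.1],[0,0,0],0],
  [[0,0,0.06],[0,0,0],0],
  [[0,0,0],[0,0,0],0],
])

```text
clock: 23.67
eef_pos: [0.5049, 0.2743, 0.0919]
tool_rot: [-0.615, 0.788, 0.001, -0.004]
ft_force: [-1.3, -0.2, -2.6]
grip_width: 0.0209
grasp_force: 73.5
```

```bash
python3 - <<'E'
from h import *
plan([.5057,.2882,.069],166,4)
E
```

```text
now [0.5049 0.2743 0.0919] yaw 165.95 grip 0.0209 t 23.6667 F [-1.3 -0.2 -2.6]
shift total [-0.0692  0.0122  0.1143] per row [-0.0173  0.003   0.0286]
turn total [ 0.002  -0.002  -0.0003] per row [ 0.0005 -0.0005 -0.0001]
```

apply_moves([
  [[-0.035,0.006,0],[0,0,0],0],
  [[-0.034,0.006,0],[0,0,0],0],
  [[0,0,0],[0,0,0],0],
  [[0,0,0.04],[0,0,0],0],
  [[0,0,0.03],[0,0,0],0],
  [[0,0,0.02],[0,0,0],0],
  [[0,0,0],[0,0,0],0],
  [[0,0,0],[0,0,0],0],
])

```text
clock: 24.33
eef_pos: [0.5079, 0.291, 0.0779]
tool_rot: [-0.616, 0.788, 0.0, -0.001]
ft_force: [0.1, -0.0, -2.5]
grip_width: 0.0209
grasp_force: 73.5
```

```bash
python3 - <<'E'
from h import *
plan([.5057,.2882,.069],166,4)
C=cal('wrist'); im,d=camera('wrist'); P=cloud('wrist',d,C); save('w9.png',im)
m=cv2.inRange(cv2.cvtColor(im,cv2.COLOR_RGB2HSV),np.array((5,150,80)),np.array((18,255,255)))>0
q=P[m&(abs(P[...,0]-.505)<.03)&(abs(P[...,1]-.285)<.03)&(P[...,2]>.08)&(P[...,2]<.16)]; zt=np.percentile(q[:,2],98); t=q[q[:,2]>zt-.004]; print('top',zt,cv2.minEnclosingCircle((t[:,:2]*1000).astype(np.float32)))
E
```

```text
now [0.5079 0.291  0.0779] yaw 166.06 grip 0.0209 t 24.3333 F [ 0.1 -0.  -2.5]
shift total [0.0165 0.0074 0.0446] per row [0.0041 0.0018 0.0112]
turn total [ 0.0003 -0.0003  0.0003] per row [ 0.0001 -0.0001  0.0001]
top 0.10755233883162672 ((508.7970886230469, 288.67364501953125), 12.486923217773438)
```

apply_moves([
  [[0.012,0.01,0.015],[0,0,0],0],
  [[0,0,0.015],[0,0,0],0],
  [[0,0,0.008],[0,0,0],0],
  [[0,0,0.005],[0,0,0],0],
  [[0,0,0.003],[0,0,0],0],
  [[0,0,0],[0,0,0],0],
  [[0,0,0],[0,0,0],0],
  [[0,0,0],[0,0,0],0],
])

```text
clock: 25.05
eef_pos: [0.5061, 0.2896, 0.0694]
tool_rot: [-0.616, 0.788, -0.0, 0.0]
ft_force: [0.8, 0.4, -1.8]
grip_width: 0.0205
grasp_force: 73.5
```

apply_moves([
  [[0,0,0.003],[0,0,0],0],
  [[0,0,0.003],[0,0,0],0],
  [[0,0,0.002],[0,0,0],0],
  [[0,0,0],[0,0,0],0],
  [[0,0,0],[0,0,0],0],
  [[0,0,0],[0,0,0],0],
  [[0,0,0],[0,0,0],0],
  [[0,0,0],[0,0,0],0],
])

```text
clock: 25.72
eef_pos: [0.5061, 0.2897, 0.0683]
tool_rot: [-0.616, 0.788, -0.0, 0.0]
ft_force: [-1.6, -1.5, 5.6]
grip_width: 0.0209
grasp_force: 73.7
```

Firm contact with the rest (about 7 N). Releasing and rising.

apply_moves([
  [[0,0,0],[0,0,0],0.7],
  [[0,0,0],[0,0,0],0.7],
  [[0,0,0],[0,0,0],0.7],
  [[0,0,0],[0,0,0],0.7],
  [[0,0,0],[0,0,0],0.7],
  [[0,0,-0.06],[0,0,0],0.7],
  [[0,0,-0.1],[0,0,0],0.7],
  [[0,0,-0.1],[0,0,0],0.7],
])

```text
clock: 26.38
eef_pos: [0.5051, 0.289, 0.1191]
tool_rot: [-0.616, 0.788, 0.0, -0.001]
ft_force: [1.0, 1.3, -1.9]
grip_width: 0.0599
grasp_force: 1.5
```

apply_moves([
  [[0,0,-0.12],[0,0,0],0.7],
  [[0,0,-0.12],[0,0,0],0.7],
  [[0.1,0,-0.12],[0,0,0],0.7],
  [[0.1,0,-0.05],[0,0,0],0.7],
  [[0.1,0,0],[0,0,0],0.7],
  [[0.1,0,0],[0,0,0],0.7],
  [[0,0,0],[0,0,0],0.7],
  [[0,0,0],[0,0,0],0.7],
])

```text
clock: 27.05
eef_pos: [0.4869, 0.2114, 0.2024]
tool_rot: [-0.616, 0.788, -0.0, 0.001]
ft_force: [-0.2, 0.3, -0.2]
grip_width: 0.0598
grasp_force: 0.0
```

```bash
python3 - <<'E'
from h import *
plan([.5,.2,.25])
C=cal('wrist'); im,d=camera('wrist'); P=cloud('wrist',d,C); save('w10.png',im)
m=cv2.inRange(cv2.cvtColor(im,cv2.COLOR_RGB2HSV),np.array((5,150,80)),np.array((18,255,255)))>0
q=P[m&(abs(P[...,0]-.505)<.03)&(abs(P[...,1]-.285)<.03)&(P[...,2]>.03)&(P[...,2]<.16)]; zt=np.percentile(q[:,2],97); t=q[q[:,2]>zt-.004]; print('top',zt,cv2.minEnclosingCircle((t[:,:2]*1000).astype(np.float32)))
h=P[...,2];k=((im.max(-1)<60)&(abs(h-.008)<.006)&(P[...,0]>.42)&(P[...,0]<.6)&(P[...,1]>.2)&(P[...,1]<.36)).astype(np.uint8); k=cv2.morphologyEx(k,cv2.MORPH_OPEN,np.ones((3,3)))
cn=max(cv2.findContours(k,0,2)[0],key=cv2.contourArea)[:,0]; w=np.array([ray('wrist',int(a),int(b),.008,C)[:2]*1000 for a,b in cn],np.float32)
print('rest',cv2.minEnclosingCircle(w))
E
```

```text
now [0.4869 0.2114 0.2024] yaw 165.98 grip 0.0598 t 27.05 F [-0.2  0.3 -0.2]
shift total [ 0.0391 -0.0778 -0.238 ] per row [ 0.0049 -0.0097 -0.0298]Traceback (most recent call last):
  File "<stdin>", line 5, in <module>
    return _quantile_unchecked(
        a, q, axis, out, overwrite_input, method, keepdims, weights)
    return _ureduce(a,
                    func=_quantile_ureduce_func,
    ...<5 lines>...
                    overwrite_input=overwrite_input,
                    method=method)
    r = func(a, **kwargs)
    result = _quantile(arr,
                       quantiles=q,
    ...<2 lines>...
                       out=out,
                       weights=wgt)
    slices_having_nans = np.isnan(arr[-1, ...])
                                  ~~~^^^^^^^^^
IndexError: index -1 is out of bounds for axis 0 with size 0
```

View pics/w10.png

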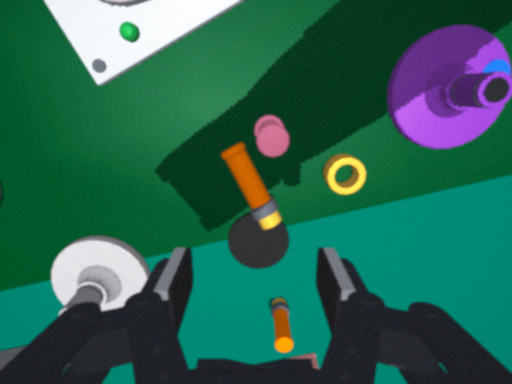

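The picture shows the stamp has tipped over: cap at (233,152), base at (271,222) on the edge of the rest. I'll have to pick it up and stand it upright again, so I'm measuring its axis and the neighbours first.

```bash
cat > lie.py <<'E'
from h import *
def lie(tag):
    C=cal('wrist'); im,d=camera('wrist'); P=cloud('wrist',d,C); save(tag+'.png',im)
    H=cv2.cvtColor(im,cv2.COLOR_RGB2HSV)
    def big(lo,hi):
        k=cv2.inRange(H,np.array(lo),np.array(hi)); n,l,s,c=cv2.connectedComponentsWithStats(k)
        for i in range(1,n):
            if s[i,4]>150:
                q=P[l==i]; q=q[(q[:,2]>-.01)&(q[:,2]<.13)]
                if len(q)<100: continue
                w=q-q.mean(0); V=np.linalg.svd(w,full_matrices=False)[2][0]; pr=w@V; lo_,hi_=np.percentile(pr,[1,99])
                print(lo[0],s[i],'mean',q.mean(0).round(4),'dir',np.degrees(np.arctan2(V[1],V[0])).round(1),'slope',V[2].round(3),'ends',(q.mean(0)+lo_*V).round(4),(q.mean(0)+hi_*V).round(4),'zmax',np.percentile(q[:,2],98).round(4))
    big((5,150,80),(18,255,255)); big((165,60,80),(179,255,255))
    return im,P,C
E
python3 - <<'E'
from lie import *
im,P,C=lie('w11'); h=P[...,2]
k=((im.max(-1)<60)&(abs(h-.008)<.006)&(P[...,0]>.42)&(P[...,0]<.6)&(P[...,1]>.2)&(P[...,1]<.36)).astype(np.uint8); k=cv2.morphologyEx(k,cv2.MORPH_OPEN,np.ones((3,3)))
cn=max(cv2.findContours(k,0,2)[0],key=cv2.contourArea)[:,0]; w=np.array([ray('wrist',int(a),int(b),.008,C)[:2]*1000 for a,b in cn],np.float32)
print('rest',cv2.minEnclosingCircle(w)); print(bot.get_obs()['joint_pos'].round(2))
E
```

```text
5 [ 223  140   50   66 1533] mean [0.4933 0.2076 0.0227] dir 103.5 slope 0.068 ends [0.5004 0.178  0.0206] [0.4856 0.2398 0.025 ] zmax 0.0287
5 [274 308  19  44 448] mean [0.4985 0.372  0.0469] dir -105.1 slope 0.957 ends [ 0.5034  0.3902 -0.015 ] [0.4969 0.3661 0.067 ] zmax 0.0678
165 [ 254  114   36   43 1184] mean [0.4644 0.1701 0.0713] dir -28.2 slope -0.999 ends [0.4637 0.1705 0.0907] [0.4671 0.1687 0.0015] zmax 0.0904
rest ((503.3449401855469, 286.0375671386719), 33.47498321533203)
[ 0.41  0.33 -0.    1.24  0.   -0.92]
```

apply_moves([
  [[0,0,0],[0,0,0.0385],0.6],
  [[0,0,0],[0,0,0.0385],0.6],
  [[0,0,0],[0,0,0.0385],0.6],
  [[0,0,0],[0,0,0.0385],0.6],
  [[0,0,0],[0,0,0.0385],0.6],
  [[0,0,0],[0,0,0.0385],0.6],
  [[0,0,0],[0,0,0.0385],0.6],
  [[0,0,0],[0,0,0.0385],0.6],
])

```text
clock: 27.82
eef_pos: [0.4869, 0.2131, 0.2014]
tool_rot: [-0.177, 0.984, 0.0, -0.0]
ft_force: [0.0, 0.5, 0.2]
grip_width: 0.0515
grasp_force: 0.0
```

apply_moves([
  [[0,0,0],[0,0,0.0385],0.6],
  [[0,0,0],[0,0,0.0385],0.6],
  [[0,0,0],[0,0,0.0385],0.6],
  [[0,0,0],[0,0,0.0385],0.6],
  [[0,0,0],[0,0,0.0385],0.6],
  [[0,0,0],[0,0,0.0385],0.6],
  [[0,0,0],[0,0,0.0385],0.6],
  [[0,0,0],[0,0,0.0385],0.6],
])

```text
clock: 28.48
eef_pos: [0.4869, 0.2131, 0.2014]
tool_rot: [0.301, 0.954, 0.0, -0.0]
ft_force: [0.9, -0.5, -1.0]
grip_width: 0.0515
grasp_force: 0.0
```

apply_moves([
  [[0,0,0],[0,0,0.0385],0.6],
  [[0,0,0],[0,0,0.0385],0.6],
  [[0,0,0],[0,0,0.0385],0.6],
  [[0,0,0],[0,0,0.0385],0.6],
  [[0,0,0],[0,0,0.0385],0.6],
  [[0,0,0],[0,0,0.0385],0.6],
  [[0.08,0.027,0],[0,0,0],0.6],
  [[0,0,0],[0,0,0],0.6],
])

```text
clock: 29.15
eef_pos: [0.4887, 0.2315, 0.2015]
tool_rot: [0.617, 0.787, 0.001, -0.0]
ft_force: [-0.1, 0.7, 0.3]
grip_width: 0.0516
grasp_force: 0.0
```

```bash
python3 - <<'E'
from lie import *
plan([.4882,.229,.026],13.5,5); lie('w12'); print(bot.get_obs()['joint_pos'].round(2))
E
```

```text
now [0.4887 0.2315 0.2015] yaw 13.76 grip 0.0516 t 29.15 F [-0.1  0.7  0.3]
shift total [-0.0128 -0.0062  0.8772] per row [-0.0026 -0.0012  0.1754]
turn total [ 0.0003 -0.0005  0.0015] per row [ 0.0001 -0.0001  0.0003]
5 [297   0  31  28 281] mean [0.4978 0.371  0.0468] dir 1.2 slope 0.996 ends [0.4956 0.371  0.0216] [0.4997 0.371  0.069 ] zmax 0.0681
5 [ 229  166   25   62 1328] mean [0.4821 0.2071 0.0218] dir 104.3 slope 0.071 ends [0.4923 0.1669 0.0189] [0.4744 0.2371 0.024 ] zmax 0.0262
165 [ 197  211   33   58 1338] mean [0.4651 0.1772 0.0608] dir 164.1 slope -0.999 ends [0.4666 0.1768 0.0904] [0.462  0.1781 0.0017] zmax 0.09
[0.44 0.34 0.02 1.25 0.   1.77]
```

apply_moves([
  [[0,0,0.06],[0,0,0],0.6],
  [[0,0,0.06],[0,0,0],0.6],
  [[0,0,0.06],[0,0,0],0.6],
  [[0,0,0.06],[0,0,0],0.6],
  [[0,0,0.06],[0,0,0],0.6],
  [[0,0,0],[0,0,0],0.6],
  [[0,0,0],[0,0,0],0.6],
  [[0,0,0],[0,0,0],0.6],
])

```text
clock: 29.87
eef_pos: [0.4885, 0.2289, 0.1423]
tool_rot: [0.618, 0.786, 0.0, 0.0]
ft_force: [0.9, -0.3, 0.0]
grip_width: 0.051
grasp_force: 0.0
```

```bash
python3 - <<'E'
from lie import *
plan([.4882,.229,.026],13.5,5); lie('w13'); lie('w14')
E
```

```text
now [0.4885 0.2289 0.1423] yaw 13.63 grip 0.051 t 29.8667 F [ 0.9 -0.3  0. ]
shift total [ 0.0006 -0.0018  0.5813] per row [ 1.000e-04 -4.000e-04  1.163e-01]
turn total [ 0.0002 -0.      0.0007] per row [ 0.     -0.      0.0001]
5 [ 224  179   31   74 1896] mean [0.4821 0.2075 0.0222] dir 104.5 slope 0.054 ends [0.4919 0.1697 0.02  ] [0.4745 0.2371 0.0238] zmax 0.0262
165 [ 194  232   32   80 1549] mean [0.4678 0.1789 0.0557] dir -38.8 slope 0.994 ends [0.464  0.182  0.0093] [0.4707 0.1766 0.0905] zmax 0.0899
5 [ 224  179   31   74 1895] mean [0.4822 0.2074 0.0221] dir 104.5 slope 0.061 ends [0.4921 0.1691 0.0196] [0.4746 0.2369 0.0239] zmax 0.0261
165 [ 193  231   33   81 1524] mean [0.4679 0.1788 0.0552] dir -41.8 slope 0.993 ends [0.4638 0.1825 0.0074] [0.471  0.1761 0.0905] zmax 0.0898
```

apply_moves([
  [[0.01,-0.058,0],[0,0,0],0.5],
  [[0,0,0],[0,-0.022,0],0.5],
  [[0,0,0],[0,-0.022,0],0.5],
  [[0.0162,0,0.115],[0,0,0],0.5],
  [[0.0162,0,0.115],[0,0,0],0.5],
  [[0.0162,0,0.115],[0,0,0],0.5],
  [[0,0,0],[0,0,0],0.5],
  [[0,0,0],[0,0,0],0.5],
])

```text
clock: 30.63
eef_pos: [0.4757, 0.2277, 0.0718]
tool_rot: [0.617, 0.784, -0.044, 0.054]
ft_force: [0.1, 0.8, -0.3]
grip_width: 0.0427
grasp_force: 0.0
```

```bash
python3 - <<'E'
from lie import *
plan([.4767,.228,.026],13.5,3); lie('w15'); print(R.from_quat(bot.get_obs()['tool_rot']).as_matrix().round(3))
E
```

```text
now [0.4757 0.2277 0.0718] yaw 13.62 grip 0.0427 t 30.6333 F [ 0.1  0.8 -0.3]
shift total [0.0318 0.0054 0.2267] per row [0.0106 0.0018 0.0756]
turn total [-0.0006  0.0442  0.0007] per row [-0.0002  0.0147  0.0002]
165 [195 264  37  96 308] mean [0.4633 0.2043 0.0781] dir 103.1 slope 0.686 ends [0.4718 0.168  0.0429] [0.4522 0.2521 0.1243] zmax 0.1289
[[-0.233  0.972  0.033]
 [ 0.963  0.235 -0.134]
 [-0.138  0.001 -0.99 ]]
```

apply_moves([
  [[0.0106,0.0018,0.0756],[0,0,0],0.5],
  [[0.0106,0.0018,0.0756],[0,0,0],0.5],
  [[0.0106,0.0018,0.07],[0,0,0],0.5],
  [[0,0,0],[0,0,0],0.5],
  [[0,0,0],[0,0,0],0],
  [[0,0,0],[0,0,0],0],
  [[0,0,0],[0,0,0],0],
  [[0,0,0],[0,0,0],0],
])

```text
clock: 31.35
eef_pos: [0.4786, 0.2291, 0.0293]
tool_rot: [0.617, 0.784, -0.041, 0.055]
ft_force: [-2.4, -0.1, 6.9]
grip_width: 0.0195
grasp_force: 58.8
```

apply_moves([
  [[0,0,0],[0,0,0],0],
  [[0,0,0],[0,0,0],0],
  [[-0.005,0,-0.04],[0,0,0],0],
  [[-0.01,0,-0.08],[0,0,0],0],
  [[-0.014,0,-0.11],[0,0,0],0],
  [[-0.014,0,-0.11],[0,0,0],0],
  [[-0.014,0,-0.11],[0,0,0],0],
  [[-0.014,0,-0.11],[0,0,0],0],
])

```text
clock: 32.02
eef_pos: [0.4768, 0.2298, 0.1417]
tool_rot: [0.617, 0.784, -0.043, 0.054]
ft_force: [-0.6, -0.2, -2.1]
grip_width: 0.0191
grasp_force: 59.0
```

```bash
python3 - <<'E'
from lie import *
plan([.37,.31,.16],130,12); im,P,C=lie('w16')
E
```

```text
now [0.4768 0.2298 0.1417] yaw 13.6 grip 0.0191 t 32.0167 F [-0.6 -0.2 -2.1]
shift total [ 0.498  -0.4246 -0.1615] per row [ 0.0415 -0.0354 -0.0135]
turn total [-0.0446  0.0276 -0.6455] per row [-0.0037  0.0023 -0.0538]
```

apply_moves([
  [[0.0996,-0.085,-0.032],[0,0,0],0],
  [[0.0996,-0.085,-0.032],[0,0,0],0],
  [[0.0996,-0.085,-0.032],[0,0,0],0],
  [[0.0996,-0.085,-0.032],[0,0,0],0],
  [[0.0996,-0.085,-0.032],[0,0,0],0],
  [[0,0,0],[-0.00525,0,-0.0377],0],
  [[0,0,0],[-0.00525,0,-0.0377],0],
  [[0,0,0],[-0.00525,0,-0.0377],0],
])

```text
clock: 32.73
eef_pos: [0.3696, 0.3106, 0.1583]
tool_rot: [0.464, 0.883, -0.032, 0.061]
ft_force: [0.1, 0.6, -1.9]
grip_width: 0.019
grasp_force: 59.1
```

apply_moves([
  [[0,0,0],[-0.00525,0,-0.0377],0],
  [[0,0,0],[-0.00525,0,-0.0377],0],
  [[0,0,0],[-0.00525,0,-0.0377],0],
  [[0,0,0],[-0.00525,0,-0.0377],0],
  [[0,0,0],[-0.00525,0,-0.0377],0],
  [[0,0,0],[-0.00525,0,-0.0377],0],
  [[0,0,0],[-0.00525,0,-0.0377],0],
  [[0,0,0],[-0.00525,0,-0.0377],0],
])

```text
clock: 33.4
eef_pos: [0.3697, 0.3098, 0.1581]
tool_rot: [0.006, 0.998, -0.0, 0.069]
ft_force: [0.6, -0.2, -2.1]
grip_width: 0.0189
grasp_force: 59.0
```

apply_moves([
  [[0,0,0],[-0.00525,0,-0.0377],0],
  [[0,0,0],[-0.00525,0,-0.0377],0],
  [[0,0,0],[-0.00525,0,-0.0377],0],
  [[0,0,0],[-0.00525,0,-0.0377],0],
  [[0,0,0],[-0.00525,0,-0.0377],0],
  [[0,0,0],[-0.00525,0,-0.0377],0],
  [[0,0,0],[0,0,0],0],
  [[0,0,0],[0,0,0],0],
])

```text
clock: 34.07
eef_pos: [0.3701, 0.3096, 0.1581]
tool_rot: [-0.34, 0.938, 0.024, 0.065]
ft_force: [-0.8, 1.4, -2.4]
grip_width: 0.0188
grasp_force: 59.1
```

```bash
python3 - <<'E'
from h import *
plan([.37,.31,.03],130,5); o=bot.get_obs(); print(o['joint_pos'].round(2)); print(R.from_quat(o['tool_rot']).as_matrix().round(3))
C=cal('scene'); im,d=camera('scene'); P=cloud('scene',d,C); np.savez('s3.npz',im=im,d=d)
H=cv2.cvtColor(im,cv2.COLOR_RGB2HSV); k=cv2.inRange(H,np.array((5,150,80)),np.array((18,255,255)))>0
# anything standing in the drop area?
m=(abs(P[...,0]-.37)<.07)&(abs(P[...,1]-.31)<.08)&(P[...,2]>.006); print('occupied px',m.sum(), np.unique((P[m][:,2]*50).astype(int),return_counts=True))
q=P[k&(P[...,0]<.5)&(P[...,1]>.2)&(P[...,2]>.1)&(P[...,2]<.25)]; print(len(q)); 
if len(q)>5: print(q.mean(0),q.min(0),q.max(0))
c=im[90:220,250:400]; save('s3.png',cv2.resize(c,None,fx=4.5,fy=4.5,interpolation=cv2.INTER_CUBIC))
E
```

```text
now [0.3701 0.3096 0.1581] yaw 129.88 grip 0.0188 t 34.0667 F [-0.8  1.4 -2.4]
shift total [0.0873 0.0017 0.6347] per row [0.0175 0.0003 0.1269]
turn total [ 0.      0.0439 -0.0007] per row [ 0.      0.0088 -0.0001]
[ 0.7   0.17 -0.34  0.92  0.    0.  ]
[[-0.76  -0.641  0.106]
 [-0.635  0.767  0.088]
 [-0.138  0.    -0.99 ]]
occupied px 2676 (array([ 0,  1,  6,  7,  8,  9, 10, 11, 12, 13, 14, 15, 16, 17, 18, 19, 20,
       21, 22, 23, 24, 25]), array([ 35,  10,  24, 141,  36,  41,  70, 101,  81,  90, 141, 188, 124,
       150, 163, 163, 182, 207, 273, 265, 189,   2]))
77
[0.39846424 0.32568958 0.14597404] [0.34848167 0.28730866 0.13301503] [0.41746168 0.34642608 0.16040231]
```

View pics/s3.png

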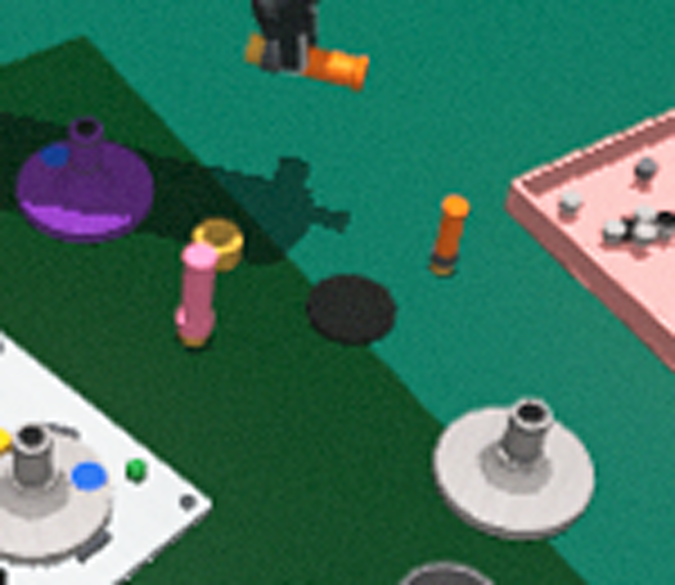

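apply_moves([
  [[0.0174,0,0.124],[0,0,0],0],
  [[0.0174,0,0.124],[0,0,0],0],
  [[0.0174,0,0.124],[0,0,0],0],
  [[0.0174,0,0.124],[0,0,0],0],
  [[0.01,0,0.07],[0,0,0],0],
  [[0.007,0,0.05],[0,0,0],0],
  [[0,0,0],[0,0,0],0],
  [[0,0,0],[0,0,0],0],
])

```text
clock: 34.78
eef_pos: [0.3696, 0.3098, 0.0333]
tool_rot: [-0.341, 0.937, 0.023, 0.064]
ft_force: [0.0, -0.1, -2.0]
grip_width: 0.019
grasp_force: 59.1
```

apply_moves([
  [[0.001,0,0.007],[0,0,0],0],
  [[0.001,0,0.007],[0,0,0],0],
  [[0.001,0,0.007],[0,0,0],0],
  [[0.001,0,0.005],[0,0,0],0],
  [[0,0,0],[0,0,0],0],
  [[0,0,0],[0,0,0],0],
  [[0,0,0],[0,0,0],0],
  [[0,0,0],[0,0,0],0],
])

```text
clock: 35.45
eef_pos: [0.3705, 0.3103, 0.0293]
tool_rot: [-0.342, 0.937, 0.024, 0.066]
ft_force: [-1.6, -0.8, 6.8]
grip_width: 0.0189
grasp_force: 59.8
```

apply_moves([
  [[0,0,0],[0,0,0],0.35],
  [[0,0,0],[0,0,0],0.35],
  [[0,0,0],[0,0,0],0.35],
  [[0,0,0],[0,0,0],0.35],
  [[0,0,0],[0,0,0],0.5],
  [[-0.005,0,-0.035],[0,0,0],0.5],
  [[-0.01,0,-0.07],[0,0,0],0.5],
  [[-0.0167,0,-0.119],[0,0,0],0.5],
])

```text
clock: 36.12
eef_pos: [0.3684, 0.3085, 0.0725]
tool_rot: [-0.342, 0.937, 0.023, 0.062]
ft_force: [0.2, -0.1, -0.1]
grip_width: 0.0425
grasp_force: 0.0
```

apply_moves([
  [[-0.0167,0,-0.119],[0,0,0],0.5],
  [[-0.0167,0,-0.119],[0,0,0],0.5],
  [[-0.0167,0,-0.119],[0,0,0],0.5],
  [[0,0,0],[0,0.022,0],0.5],
  [[0,0,0],[0,0.022,0],0.5],
  [[0,0,0],[0,0,0],0.5],
  [[0,0,0],[0,0,0],0.5],
  [[0,0,0],[0,0,0],0.5],
])

```text
clock: 36.78
eef_pos: [0.3696, 0.3095, 0.1453]
tool_rot: [-0.343, 0.939, 0.0, -0.0]
ft_force: [0.0, 0.5, -0.8]
grip_width: 0.043
grasp_force: 0.0
```

```bash
python3 - <<'E'
from lie import *
plan([.37,.31,.03],130,5); lie('w17'); print(bot.get_obs()['joint_pos'].round(2))
E
```

```text
now [0.3696 0.3095 0.1453] yaw 130.09 grip 0.043 t 36.7833 F [ 0.   0.5 -0.8]
shift total [-3.300e-03  3.000e-04  5.766e-01] per row [-7.000e-04  1.000e-04  1.153e-01]
turn total [ 0.0001 -0.      0.0005] per row [ 0.     -0.      0.0001]
5 [ 241  183   28   72 1800] mean [0.3873 0.3237 0.0227] dir 40.2 slope -0.027 ends [0.3644 0.3043 0.0235] [0.4108 0.3435 0.0218] zmax 0.0262
5 [211 328  19  31 495] mean [0.4933 0.3733 0.04  ] dir 170.8 slope 1.0 ends [0.4937 0.3732 0.0211] [0.493  0.3733 0.0569] zmax 0.0566
165 [ 41 154  29  34 239] mean [0.4543 0.1773 0.0192] dir -116.8 slope -0.087 ends [0.46   0.1887 0.0204] [0.448  0.1648 0.018 ] zmax 0.0244
165 [   0  162   57   51 1778] mean [0.4567 0.1766 0.0584] dir 112.1 slope 0.996 ends [0.4577 0.174  0.0252] [0.4558 0.1789 0.0874] zmax 0.0867
[ 0.7   0.28 -0.23  1.07  0.   -0.  ]
```

Stamp now lies radially with its cap outward, in a clear area. I'll lean the tool 45° and regrasp, so a 90° turn about tool y stands it up.

apply_moves([
  [[-0.107,-0.002,0],[0,0,0],0.5],
  [[0,0,0],[0,0.0357,0],0.5],
  [[0,0,0],[0,0.0357,0],0.5],
  [[0,0,0],[0,0.0357,0],0.5],
  [[0,0,0],[0,0.0357,0],0.5],
  [[0,0,0],[0,0.0357,0],0.5],
  [[0,0,0],[0,0.0357,0],0.5],
  [[0,0,0],[0,0.0357,0],0.5],
])

```text
clock: 37.5
eef_pos: [0.3868, 0.3234, 0.1464]
tool_rot: [-0.316, 0.867, -0.132, -0.361]
ft_force: [0.9, 0.6, 1.1]
grip_width: 0.0429
grasp_force: 0.0
```

apply_moves([
  [[0,0,0],[0,0,0],0.5],
  [[0,0,0],[0,0,0],0.5],
  [[0,0,0],[0,0,0],0.5],
  [[0,0,0],[0,0,0],0.5],
  [[0,0,0],[0,0,0],0.5],
  [[0,0,0],[0,0,0],0.5],
  [[0,0,0],[0,0,0],0.5],
  [[0,0,0],[0,0,0],0.5],
])

```text
clock: 38.17
eef_pos: [0.3869, 0.3236, 0.1477]
tool_rot: [-0.317, 0.869, -0.13, -0.358]
ft_force: [-0.2, -0.7, 0.4]
grip_width: 0.0428
grasp_force: 0.0
```

```bash
python3 - <<'E'
from lie import *
plan([.3863,.3228,.025],130,5); lie('w18'); o=bot.get_obs(); print(o['joint_pos'].round(2)); print(R.from_quat(o['tool_rot']).as_matrix().round(3))
E
```

```text
now [0.3869 0.3236 0.1477] yaw 130.08 grip 0.0428 t 38.1667 F [-0.2 -0.7  0.4]
shift total [-0.4287 -0.0011  0.439 ] per row [-0.0857 -0.0002  0.0878]
turn total [-1.000e-04 -2.487e-01  5.000e-04] per row [-0.     -0.0497  0.0001]
5 [240 273  31  86 786] mean [0.3917 0.3269 0.0199] dir 42.3 slope 0.03 ends [0.3649 0.3026 0.0188] [0.4119 0.3452 0.0208] zmax 0.0252
165 [   0  225   82   58 1569] mean [0.4619 0.1804 0.0548] dir -17.7 slope -0.999 ends [0.4607 0.1808 0.0856] [0.4637 0.1798 0.0094] zmax 0.0852
[ 0.7   0.95  0.65  2.06 -0.   -0.  ]
[[-0.543 -0.644 -0.539]
 [-0.457  0.765 -0.454]
 [ 0.705  0.    -0.709]]
```

apply_moves([
  [[-0.0857,0,0.0878],[0,0,0],0.5],
  [[-0.0857,0,0.0878],[0,0,0],0.5],
  [[-0.0857,0,0.0878],[0,0,0],0.5],
  [[-0.0857,0,0.0878],[0,0,0],0.5],
  [[-0.05,0,0.051],[0,0,0],0.5],
  [[-0.03,0,0.031],[0,0,0],0.5],
  [[0,0,0],[0,0,0],0.5],
  [[0,0,0],[0,0,0],0.5],
])

```text
clock: 38.88
eef_pos: [0.3857, 0.3226, 0.0253]
tool_rot: [-0.317, 0.868, -0.131, -0.359]
ft_force: [0.5, -0.1, 0.1]
grip_width: 0.0428
grasp_force: 0.0
```

```bash
python3 - <<'E'
from h import *
plan([.3863,.3228,.025],130,5); print(bot.get_obs()['joint_pos'].round(2))
E
```

```text
now [0.3857 0.3226 0.0253] yaw 130.08 grip 0.0428 t 38.8833 F [ 0.5 -0.1  0.1]
shift total [-0.003  -0.0011 -0.001 ] per row [-0.0006 -0.0002 -0.0002]
turn total [-1.000e-04 -2.499e-01  4.000e-04] per row [-0.     -0.05    0.0001]
[ 0.7   1.06  0.56  1.85 -0.   -0.  ]
```

apply_moves([
  [[0,0,0],[0,0,0],0],
  [[0,0,0],[0,0,0],0],
  [[0,0,0],[0,0,0],0],
  [[0,0,0],[0,0,0],0],
  [[0,0,0],[0,0,0],0],
  [[0.03,0,-0.03],[0,0,0],0],
  [[0.07,0,-0.07],[0,0,0],0],
  [[0.09,0,-0.09],[0,0,0],0],
])

```text
clock: 39.55
eef_pos: [0.3847, 0.3218, 0.0774]
tool_rot: [-0.316, 0.867, -0.132, -0.361]
ft_force: [0.1, 0.0, -1.7]
grip_width: 0.019
grasp_force: 58.7
```

apply_moves([
  [[0.09,0,-0.09],[0,0,0],0],
  [[0.09,0,-0.09],[0,0,0],0],
  [[0,0,0],[0,-0.03,0],0],
  [[0,0,0],[0,-0.03,0],0],
  [[0,0,0],[0,-0.03,0],0],
  [[0,0,0],[0,-0.03,0],0],
  [[0,0,0],[0,-0.03,0],0],
  [[0,0,0],[0,-0.03,0],0],
])

```text
clock: 40.22
eef_pos: [0.3855, 0.3225, 0.1301]
tool_rot: [-0.341, 0.934, -0.037, -0.1]
ft_force: [1.0, 0.1, -2.0]
grip_width: 0.0191
grasp_force: 58.7
```

apply_moves([
  [[0,0,0],[0,-0.03,0],0],
  [[0,0,0],[0,-0.03,0],0],
  [[0,0,0],[0,-0.03,0],0],
  [[0,0,0],[0,-0.03,0],0],
  [[0,0,0],[0,-0.03,0],0],
  [[0,0,0],[0,-0.03,0],0],
  [[0,0,0],[0,-0.03,0],0],
  [[0,0,0],[0,-0.03,0],0],
])

```text
clock: 40.88
eef_pos: [0.3846, 0.3217, 0.1299]
tool_rot: [-0.33, 0.906, 0.091, 0.25]
ft_force: [0.8, 0.7, -2.3]
grip_width: 0.0191
grasp_force: 58.7
```

```bash
cat > up.py <<'E'
from h import *
def up(c,rad=.07):
    o=bot.get_obs(); print('tcp',o['eef_pos'].round(4),'z axis',R.from_quat(o['tool_rot']).as_matrix()[:,2].round(3))
    for n in ('scene','side','wrist'):
        C=cal(n); im,d=camera(n); P=cloud(n,d,C); save('up_%s_%d.png'%(n,o['clock']*10),im)
        k=cv2.inRange(cv2.cvtColor(im,cv2.COLOR_RGB2HSV),np.array((5,150,80)),np.array((18,255,255)))>0
        q=P[k&(abs(P[...,0]-c[0])<rad)&(abs(P[...,1]-c[1])<rad)&(P[...,2]>.02)&(P[...,2]<.35)]
        if len(q)<15: print(n,len(q)); continue
        w=q-q.mean(0); V=np.linalg.svd(w,full_matrices=False)[2][0]; V=V*np.sign(V[2]); print(n,len(q),'mean',q.mean(0).round(4),'axis',V.round(3),'z',np.percentile(q[:,2],[2,98]).round(4))
        t=q[q[:,2]>np.percentile(q[:,2],98)-.005]; print('   top',cv2.minEnclosingCircle((t[:,:2]*1000).astype(np.float32)))
E
python3 - <<'E'
from up import *
up((.395,.33)); plan([.494,.281,.16],130,8); print(bot.get_obs()['joint_pos'].round(2))
E
```

```text
tcp [0.3846 0.3217 0.1299] z axis [ 0.392  0.33  -0.859]
scene 88 mean [0.4016 0.3283 0.1376] axis [0.105 0.254 0.961] z [0.0994 0.1593]
   top ((403.86224365234375, 334.833740234375), 13.84344482421875)
side 137 mean [0.3888 0.3341 0.135 ] axis [0.217 0.066 0.974] z [0.0924 0.1539]
   top ((395.9342346191406, 332.8660888671875), 12.596175193786621)
wrist 2620 mean [0.386  0.3209 0.1298] axis [0.189 0.175 0.966] z [0.0955 0.1519]
   top ((376.60723876953125, 309.74810791015625), 31.32741355895996)
now [0.3818 0.3193 0.1265] yaw 130.09 grip 0.0194 t 41.0333 F [ 0.8  1.5 -2.6]
shift total [-0.3488 -0.5078  0.0085] per row [-0.0436 -0.0635  0.0011]
turn total [0.0002 0.1672 0.0004] per row [0.     0.0209 0.0001]
[ 0.7   0.04 -0.74  0.26  0.   -0.  ]
```

apply_moves([
  [[0,0,0],[0,-0.027,0],0],
  [[0,0,0],[0,-0.027,0],0],
  [[0,0,0],[0,-0.026,0],0],
  [[0,0,0],[0,0,0],0],
  [[0,0,0],[0,0,0],0],
  [[0,0,0],[0,0,0],0],
  [[0,0,0],[0,0,0],0],
  [[0,0,0],[0,0,0],0],
])

```text
clock: 41.7
eef_pos: [0.3875, 0.3241, 0.1311]
tool_rot: [-0.316, 0.868, 0.132, 0.361]
ft_force: [0.5, 0.0, -1.9]
grip_width: 0.0191
grasp_force: 58.9
```

```bash
python3 - <<'E'
from up import *
up((.395,.33)); plan([.4946,.2786,.13],130,8); print(bot.get_obs()['joint_pos'].round(2))
E
```

```text
tcp [0.3875 0.3241 0.1311] z axis [ 0.542  0.456 -0.705]
scene 94 mean [0.404  0.3293 0.1412] axis [-0.098  0.069  0.993] z [0.1022 0.1648]
   top ((398.7066345214844, 331.5592346191406), 13.196971893310547)
side 155 mean [0.3956 0.3395 0.1406] axis [-0.009 -0.088  0.996] z [0.1021 0.1634]
   top ((398.69482421875, 335.2556457519531), 12.249981880187988)
wrist 6007 mean [0.3912 0.3259 0.1349] axis [0.014 0.012 1.   ] z [0.1029 0.1615]
   top ((395.42828369140625, 329.220947265625), 11.49314022064209)
now [0.3864 0.3231 0.1302] yaw 130.08 grip 0.0191 t 41.85 F [ 0.2  0.6 -2.2]
shift total [-0.1906 -0.5187  0.1923] per row [-0.0238 -0.0648  0.024 ]
turn total [2.000e-04 2.504e-01 4.000e-04] per row [0.     0.0313 0.0001]
[ 0.69  0.04 -0.99 -0.24  0.   -0.  ]
```

apply_moves([
  [[-0.032,-0.0865,0.032],[0,0,0],0],
  [[-0.032,-0.0865,0.032],[0,0,0],0],
  [[-0.032,-0.0865,0.032],[0,0,0],0],
  [[-0.032,-0.0865,0.032],[0,0,0],0],
  [[-0.032,-0.0865,0.032],[0,0,0],0],
  [[-0.031,-0.0865,0.032],[0,0,0],0],
  [[0,0,0],[0,0,0],0],
  [[0,0,0],[0,0,0],0],
])

```text
clock: 42.52
eef_pos: [0.4951, 0.2775, 0.1296]
tool_rot: [-0.316, 0.868, 0.131, 0.36]
ft_force: [0.1, 0.3, -1.5]
grip_width: 0.0193
grasp_force: 59.2
```

apply_moves([
  [[0,0,0],[0,0,0],0],
  [[0,0,0],[0,0,0],0],
  [[0,0,0],[0,0,0],0],
  [[0,0,0],[0,0,0],0],
  [[0,0,0],[0,0,0],0],
  [[0,0,0],[0,0,0],0],
  [[0,0,0],[0,0,0],0],
  [[0,0,0],[0,0,0],0],
])

```text
clock: 43.18
eef_pos: [0.4938, 0.2781, 0.1294]
tool_rot: [-0.317, 0.868, 0.131, 0.36]
ft_force: [0.1, -0.1, -2.0]
grip_width: 0.019
grasp_force: 59.2
```

```bash
python3 - <<'E'
from up import *
up((.504,.286),.05); plan([.4946,.2786,.063],130,6); print(bot.get_obs()['joint_pos'].round(2))
E
```

```text
tcp [0.4938 0.2781 0.1294] z axis [ 0.541  0.456 -0.707]
scene 103 mean [0.5098 0.2834 0.1401] axis [-0.08   0.065  0.995] z [0.0967 0.1625]
   top ((509.0591125488281, 286.7500305175781), 12.906676292419434)
side 126 mean [0.5019 0.2942 0.1384] axis [ 0.008 -0.059  0.998] z [0.0986 0.1619]
   top ((505.05389404296875, 290.47509765625), 12.187052726745605)
wrist 6176 mean [0.4984 0.2805 0.1344] axis [0.014 0.011 1.   ] z [0.1017 0.1615]
   top ((503.0965881347656, 284.54278564453125), 11.588085174560547)
now [0.4939 0.278  0.1293] yaw 130.08 grip 0.0194 t 43.3333 F [-0.2 -0.1 -1.7]
shift total [0.2313 0.0003 0.2377] per row [0.0386 0.     0.0396]
turn total [2.000e-04 2.502e-01 4.000e-04] per row [0.     0.0417 0.0001]
[ 0.41  0.16 -0.83 -0.18  0.2  -0.21]
```

apply_moves([
  [[0.05,0,0.051],[0,0,0],0],
  [[0.05,0,0.051],[0,0,0],0],
  [[0.05,0,0.051],[0,0,0],0],
  [[0.03,0,0.031],[0,0,0],0],
  [[0.02,0,0.02],[0,0,0],0],
  [[0.008,0,0.008],[0,0,0],0],
  [[0,0,0],[0,0,0],0],
  [[0,0,0],[0,0,0],0],
])

```text
clock: 44.0
eef_pos: [0.4948, 0.2785, 0.0704]
tool_rot: [-0.317, 0.868, 0.131, 0.36]
ft_force: [-0.1, -0.1, -1.8]
grip_width: 0.0192
grasp_force: 59.2
```

apply_moves([
  [[0.006,0,0.006],[0,0,0],0],
  [[0.004,0,0.004],[0,0,0],0],
  [[0.003,0,0.003],[0,0,0],0],
  [[0.003,0,0.003],[0,0,0],0],
  [[0,0,0],[0,0,0],0],
  [[0,0,0],[0,0,0],0],
  [[0,0,0],[0,0,0],0],
  [[0,0,0],[0,0,0],0],
])

```text
clock: 44.67
eef_pos: [0.4944, 0.2784, 0.0655]
tool_rot: [-0.317, 0.868, 0.131, 0.36]
ft_force: [-0.2, -0.2, -2.2]
grip_width: 0.0192
grasp_force: 59.2
```

apply_moves([
  [[0.002,0,0.002],[0,0,0],0],
  [[0.002,0,0.002],[0,0,0],0],
  [[0.002,0,0.002],[0,0,0],0],
  [[0.001,0,0.001],[0,0,0],0],
  [[0,0,0],[0,0,0],0],
  [[0,0,0],[0,0,0],0],
  [[0,0,0],[0,0,0],0],
  [[0,0,0],[0,0,0],0],
])

```text
clock: 45.33
eef_pos: [0.4946, 0.2785, 0.0638]
tool_rot: [-0.317, 0.868, 0.131, 0.36]
ft_force: [-0.7, -0.1, 0.6]
grip_width: 0.0193
grasp_force: 59.4
```

apply_moves([
  [[0,0,0],[0,0,0],0.3],
  [[0,0,0],[0,0,0],0.32],
  [[0,0,0],[0,0,0],0.34],
  [[0,0,0],[0,0,0],0.36],
  [[0,0,0],[0,0,0],0.4],
  [[0,0,0],[0,0,0],0.45],
  [[0,0,0],[0,0,0],0.5],
  [[0,0,0],[0,0,0],0.55],
])

```text
clock: 46.0
eef_pos: [0.4943, 0.2783, 0.0634]
tool_rot: [-0.317, 0.868, 0.131, 0.36]
ft_force: [0.4, 1.3, 0.0]
grip_width: 0.0473
grasp_force: 0.0
```

```bash
python3 - <<'E'
from up import *
up((.504,.286),.05); plan([.4946,.2786,.063],130,6)
E
```

```text
tcp [0.4943 0.2783 0.0634] z axis [ 0.541  0.456 -0.707]
scene 100 mean [0.5083 0.2831 0.0756] axis [-0.078  0.003  0.997] z [0.0344 0.0979]
   top ((506.25433349609375, 284.612548828125), 11.35527229309082)
side 128 mean [0.5008 0.2904 0.0767] axis [-0.049  0.019  0.999] z [0.0487 0.0963]
   top ((504.3357849121094, 287.46832275390625), 12.163590431213379)
wrist 6141 mean [0.498  0.28   0.0679] axis [-0.007 -0.009  1.   ] z [0.0359 0.0948]
   top ((483.75299072265625, 264.2376403808594), 31.197385787963867)
now [0.4943 0.2784 0.0634] yaw 130.09 grip 0.0468 t 46.15 F [ 0.2  0.3 -1.2]
shift total [0.0003 0.     0.0027] per row [0.0001 0.     0.0005]
turn total [2.000e-04 2.502e-01 4.000e-04] per row [0.     0.0417 0.0001]
```

The stamp stands upright at (0.5045, 0.286). Backing out along the tool axis.

apply_moves([
  [[0,0,-0.02],[0,0,0],0.55],
  [[0,0,-0.04],[0,0,0],0.55],
  [[0,0,-0.05],[0,0,0],0.55],
  [[0,0,-0.06],[0,0,0],0.55],
  [[0,0,-0.08],[0,0,0],0.55],
  [[0,0,-0.1],[0,0,0],0.55],
  [[0,0,-0.1],[0,0,0],0.55],
  [[0,0,-0.1],[0,0,0],0.55],
])

```text
clock: 46.82
eef_pos: [0.4335, 0.2275, 0.1417]
tool_rot: [-0.317, 0.868, 0.131, 0.359]
ft_force: [-0.4, -0.6, 0.3]
grip_width: 0.0466
grasp_force: 0.0
```

```bash
python3 - <<'E'
from up import *
up((.504,.286),.05); o=bot.get_obs(); print(o['clock'],o['ft_force'])
from mk import *
for n in ('scene',):
    C=cal(n); im,d=camera(n); P=cloud(n,d,C); comps(n,im,P,C,(100,150,60),(125,255,255),.026)
    c=im[90:240,200:400]; save('end.png',cv2.resize(c,None,fx=3.9,fy=3.9,interpolation=cv2.INTER_CUBIC))
E
```

```text
tcp [0.4335 0.2275 0.1417] z axis [ 0.541  0.456 -0.707]
scene 112 mean [0.5092 0.2817 0.0708] axis [-0.05   0.082  0.995] z [0.031  0.0965]
   top ((505.5794677734375, 285.2611083984375), 13.459035873413086)
side 172 mean [0.4997 0.2921 0.0683] axis [ 0.067 -0.049  0.997] z [0.0367 0.096 ]
   top ((504.30419921875, 286.4567565917969), 13.571737289428711)
wrist 1816 mean [0.4982 0.2798 0.067 ] axis [-0.006  0.008  1.   ] z [0.0359 0.095 ]
   top ((503.46533203125, 284.70263671875), 12.318146705627441)
46.9667 [0.78937523 0.11070513 0.51023852]
scene 100 [266 193   7   6  32] ray [0.5554 0.0261 0.026 ] depth [0.5547 0.0269 0.0253] z5,95 [0.0223 0.0285]
```

View pics/end.png

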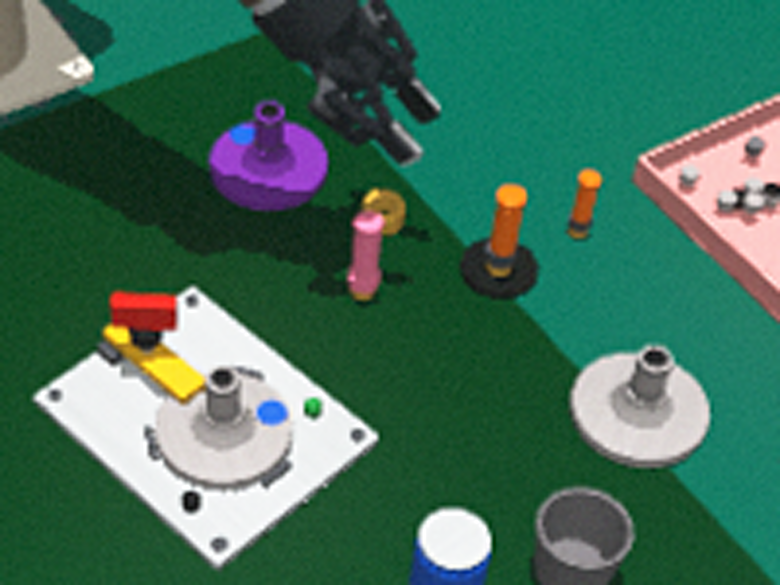

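The stamp (crop 507,230) stands upright and centred on its rest. The mark (272,412) points at the green stud (313,407), the clamp is closed and the gripper is clear of everything. Handing in.

```bash
python3 -c "
from workcell import bot
print(bot.job_done())"
```

```text
the job is handed in; nothing more can be done
None
```

The job is handed in, verdict not shown: the clamp is back at its starting angle, the mark is within about 4° of the green stud and was stamped at about 12 N, and the stamp, which tipped over when first set down and had to be picked up again, now stands upright on its rest.

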